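# Fold the calliper and the magnifier and pack them in the sloping kit case

## Task

Pack away the measuring kit: fold the wooden calliper's legs right together and swing the magnifier's lens all the way into its red sleeve, then lay each flat and fully home in its own cut-out in the foam of the sloping case, the calliper in the long one and the magnifier in the short one (either end up the slope, either face up). Set them down rather than dropping them, and leave the other exhibits where they are.

Things in the scene. Friction and masses are not known exactly. Their poses are not given: they have to be found in the camera images.
- calliper_mid (a point): flat folding dark wooden calliper with brass jaws, 11 mm thick, 90 g: its centre when folded, half-way up. Folded it is 156 mm long (x) by 32 mm wide (y). x runs along the fixed leg, from the round hinge end to the jaws; z is square to its face. The fixed leg lies on +y (outer face at y = +16 mm), the moving leg on -y (outer face at y = -16 mm when folded)
- calliper_hinge (a point): point on the calliper's hinge axis (along z), 62 mm on -x from calliper_mid, half-way up, same axes; the hinge head is a disc of radius 16 mm. Each leg is a straight bar 11 mm wide, reaching 140 mm from this axis
- calliper_leg (a joint): angle of the moving leg, rad: 0 = folded, jaws together; opens away from the fixed leg towards -y (clockwise seen from above), up to 1.2. Light friction (about 0.01 Nm), no spring: stays where left. Squeezing the two legs' outer faces together folds it
- calliper: the calliper's fixed leg and hinge; origin 5.5 mm below calliper_mid, same axes
- magnifier_mid (a point): swing-out pocket magnifier, 125 g, lying flat: centre of its red sleeve, 70 mm (x) by 34 mm (y) by 14 mm thick (z), half-way up. The sleeve is two plates joined by a web along the +y side; a round steel-rimmed lens swings out of the open -y side
- magnifier_pivot (a point): point on the lens's pivot axis (along z), 28 mm on -x and 1.5 mm on -y from the sleeve's centre, half-way up; same axes as magnifier_mid
- lens_centre (a point): centre of the lens: a disc of 29 mm diameter, 6 mm thick, centred 42 mm from the pivot, its underside 4 mm above the sleeve's underside
- magnifier_lens (a joint): angle of the lens, rad: 0 = wholly in the sleeve (rim 1 mm inside its open edge); grows as it swings out on the -y side (clockwise seen from above), up to 2.4. Light friction (about 0.004 Nm), no spring: stays where left. A light sideways push on its rim swings it in while the sleeve stays put on the table
- magnifier: the magnifier's sleeve; origin 7 mm below magnifier_mid, same axes
- calliper_slot (a point): floor centre (pale blue) of the long cut-out in the grey foam of the black kit case (190 by 240 mm, fixed, on a wooden stand, tilted 30 degrees, low edge nearer the robot). x points up the slope along the cut-out, y across, z squarely out of it. 164 by 38 mm, 9 mm deep; finger notches 64 mm long, centred, reach 21 mm out on either side, 13 mm deep. Case rim 1 mm above the foam
- magnifier_slot (a point): floor centre (pale blue) of the short cut-out in the same case, 116 mm on -y from the long one, same axes: 78 by 40 mm, 9 mm deep; finger notches 40 mm long, centred, reach 21 mm out on either side and are 13 mm deep
- gourd: exhibit to be left alone: bottle-shaped tan gourd, 100 mm across, 138 mm tall
- rattle: exhibit to be left alone: small round dark brown gourd rattle, 72 mm across, 63 mm tall
- seed_jar: exhibit to be left alone: amber glass jar with brass cap, 68 mm across, 100 mm tall
- clay_pot: exhibit to be left alone: terracotta pot, 84 mm across, 75 mm tall
- wood_spoon: exhibit to be left alone: dark wooden spoon lying flat
- antler: exhibit to be left alone: forked bone-white antler tip lying flat, 140 mm long, 22 mm thick

How it is judged:
At the end, for the whole second after the job is handed in: Calliper folded (within 0.09 rad) in the long cut-out, magnifier lens shut (within 0.09 rad) in the short one; each centred within 6 mm along and across its cut-out, within 3 mm of resting on its floor, aligned and flat within 0.10 rad, released and at rest (x of calliper_mid in the frame of calliper_slot between -0.006 and 0.006 m and y of calliper_mid in the frame of calliper_slot between -0.006 and 0.006 m and z of calliper_mid in the frame of calliper_slot between 0.0025 and 0.0085 m and angle between the z axis of calliper_mid and the z axis of calliper_slot, either way round below 0.1 rad and angle between the x axis of calliper_mid and the x axis of calliper_slot, either way round below 0.1 rad and value of joint each of calliper_leg, magnifier_lens below 0.09 rad and linear speed of each of calliper, magnifier below 0.03 m/s and x of magnifier_mid in the frame of magnifier_slot between -0.006 and 0.006 m and y of magnifier_mid in the frame of magnifier_slot between -0.006 and 0.006 m and z of magnifier_mid in the frame of magnifier_slot between 0.004 and 0.01 m and angle between the z axis of magnifier_mid and the z axis of magnifier_slot, either way round below 0.1 rad and angle between the x axis of magnifier_mid and the x axis of magnifier_slot, either way round below 0.1 rad); the robot touches nothing.
It fails at once if the calliper is dropped or thrown (moving faster than 0.5 m/s with no finger on it) (linear speed of calliper above 0.5 m/s and contact force between the fingers and calliper below 0.02 N).
It fails at once if the magnifier is dropped or thrown (moving faster than 0.5 m/s with no finger on it) (linear speed of magnifier above 0.5 m/s and contact force between the fingers and magnifier below 0.02 N).
It fails at once if another exhibit is shifted by more than 30 mm (distance of any of gourd, rattle, seed_jar, clay_pot, wood_spoon, antler from where it was at the start of the episode above 0.03 m).
It also fails if it takes over 67 s, if anything falls off the work surface, if the arm or the gripper's body presses on something with over 40 N, if the wrist force passes 120 N, or if a joint passes its speed limit or range.

## Robot

A 7-joint arm with a two-finger parallel gripper is mounted at the origin on the work surface. World frame = base frame: x ahead of the robot, y to its left, z up, the work surface at z = 0. Lengths are in m, angles in rad, forces in N, time in s.
With the tool pointing down it reaches from about 0.4 to 0.85 m from the base axis. Payload 10.4 kg.
Tool frame: the origin (TCP) lies on the centre line of the jaws, within the pads' length; the fingertips stand 17 mm ahead of it and the grasp point (between the pads) lies 2 mm behind it; z points along the fingers, y is the direction in which the jaws open and shut (so a half turn about z gives the same grasp; the last joint's range is limited). The gripper opens to 87 mm and grips with 3 to 60 N. Pads are 19 mm wide; open, the fingers measure 117 mm over their backs; the gripper's body (75 mm by 190 mm) begins 51 mm behind the grasp point.
Start: joints at [1.253, 0.332, -0.065, 1.46, 0.022, 1.35, -0.088], TCP at [0.182, -0.598, 0.24] pointing down, gripper open.
Joint ranges: [-2.6, 2.6], [-0.5, 2.12], [-1.47, 1.34], [0.16, 2.42], [-1.27, 4.41], [0.06, 2.06], [-2.6, 2.6]. Speed limits (rad/s): [2.22, 2.22, 2.79, 2.79, 3.14, 3.14, 3.14].

## Interface

Orientations are given as a unit quaternion [x, y, z, w].
In Python, from bench import r gives the robot as it stands.
- The arm moves only by the tool apply_moves, never from a script. Its argument "commands" is a list of rows, each an object with "rot": the turn, a rotation vector about the world's x, y, z in units of 180 degrees (1.0 is 180 degrees), a list of three; "linear": the shift along the world's x, y, z in units of 0.3 m (1.0 is 0.3 m), a list of three; "grip": the closure, from -1 (fully open) to 1 (shut). A call has 1 to 20 rows; each row is the pose to reach, as a shift and turn from the pose commanded when the call began, turning the shorter way round; what a row does not reach only later rows make up. A row lasts 1/10 s, in which the tool goes at most 50 mm and 8.59 degrees, less where a joint would pass 70% of its speed; a pose out of reach is approached as far as the arm can. A call with a number of a shift or a turn outside -1 to 1 is refused whole. A call with a gripper value outside its range is refused whole. The fingers move at their own pace and stop on an object; "newtons" is the grip in N (left out, the last holds). Time passes only in rows, so rows that repeat a pose let the fingers close. It gives the time, the measured TCP pose, the force and the opening at its end, in the units of the state.
- r.read_state(): the state, without advancing time (a new reading comes with each control period).
- r.camera(name): name is "scene" or "top" or "wrist"; returns a dict with "frame" (480x640x3 uint8, red, green, blue), "mtx" (3x3 intrinsics, pixels), "D" ([k1, k2, p1, p2, k3] as OpenCV has them; the pictures are not rectified), "extrinsics" (4x4, takes a point from world to camera coordinates). Camera axes: x right, y down, z forward; pixel columns grow to the right and rows downward; lengths in m; the calibration is good to about 2 mm. A picture is of the moment at which its call begins. There is no depth.
- r.close_job(): hands the job in, once; it reports no verdict.
Trained networks look in a picture, given as the dict that the camera call returned (one of the last four; its "shot" number tells which), for a name from the list of things; names that differ only in an ending like _2 or _b are one class to them, and where a whole thing is asked for, a point or a joint stands for the part that bears it (a point fixed in the world has none). Each returns a list of dicts, best first, with "p" (0 to 1); they miss things now and then, are a little off and sometimes report something else, mostly with a low value. They report only what shows in the picture. A call takes as long as a camera call.
- r.search_frame(thing, picture): "bbox" ([left, top, width, height] in pixels, round what is visible of it).
- r.spot_point(thing, picture): "location" ([column, row] in pixels: a listed point, or the origin of a listed thing).
The state is a dict: "time": time; "joint_positions": joint angles; "joint_vel": joint speeds; "joint_torque": joint torques, N m; "ee_pos": TCP position; "eef_rot": TCP orientation; "ft_force": force on the tool from outside, world axes, zero at the start; "torque": the same for the moment, N m; "width": finger opening in m.
Only numpy, scipy, OpenCV 4.12 (cv2) and the standard library are available. Lean on these libraries where they do the work, as an engineer would, in place of code of your own. Each camera call takes 0.05 s, during which the arm holds its last target. There are 200 camera calls.

## Working session

There is one attempt and no reset: what is moved stays moved. The work goes in short steps, Python scripts to look and compute and a tool call to move; the robot and the scene stay as the last step left them, time stands still between calls to the robot, and variables do not carry over. Pictures are saved under pics/ and viewed, about 8 in all and at most 12, crops included, and the job is handed in when it is done.

Besides the shell and the picture viewer there is one more tool, called after "Emit:" as name(argument=value, ...) on one line, values as JSON. apply_moves: Moves the arm, as the interface text tells. Its arguments: {"type":"object","properties":{"commands":{"type":"array","items":{"type":"object","properties":{"rot":{"type":"array","items":{"type":"number"}},"linear":{"type":"array","items":{"type":"number"}},"grip":{"type":"number"}}}},"newtons":{"type":"number"}},"required":["commands"]}

```bash
ls; mkdir -p pics; cat > h.py <<'E'
import numpy as np, cv2
from scipy.spatial.transform import Rotation as R
from bench import r
def ray(c,px):
    p=cv2.undistortPoints(np.array([[px]],float),np.array(c["mtx"]),np.array(c["D"]))[0,0]
    E=np.array(c["extrinsics"]);d=E[:3,:3].T@np.array([p[0],p[1],1]);o=-E[:3,:3].T@E[:3,3]
    return o,d/np.linalg.norm(d)
def atz(c,px,z):
    o,d=ray(c,px);return o+d*(z-o[2])/d[2]
def proj(c,P):
    E=np.array(c["extrinsics"]);return cv2.projectPoints(np.array(P,float).reshape(-1,1,3),cv2.Rodrigues(E[:3,:3])[0],E[:3,3],np.array(c["mtx"]),np.array(c["D"]))[0][:,0]
def tri(a,b):
    # least squares of rays
    A=0;B=0
    for o,d in(a,b):
        M=np.eye(3)-np.outer(d,d);A=A+M;B=B+M@o
    x=np.linalg.solve(A,B);return x,[np.linalg.norm((np.eye(3)-np.outer(d,d))@(x-o)) for o,d in(a,b)]
def save(c,n): cv2.imwrite(f"pics/{n}.png",c["frame"][:,:,::-1])
E
python3 - <<'E'
from h import *
print(r.read_state())
for n in("scene","top"):
    c=r.camera(n);save(c,n)
    E=np.array(c["extrinsics"]);print(n,"cam at",-E[:3,:3].T@E[:3,3],np.array(c["mtx"]).tolist())
    for t in["calliper_mid","calliper_hinge","calliper","magnifier_mid","magnifier_pivot","lens_centre","calliper_slot","magnifier_slot","gourd","rattle","seed_jar","clay_pot","wood_spoon","antler"]:
        z={"calliper_slot":.1,"magnifier_slot":.1}.get(t,0.006)
        for q in r.spot_point(t,c)[:2]:
            print(t,round(q["p"],2),np.round(q["location"],1),atz(c,q["location"],z).round(4))
E
```

```text
pics
{'time': 0.0, 'joint_positions': array([ 1.25341154,  0.33286573, -0.06472782,  1.46096885,  0.02159161,
        1.34989588, -0.08847958]), 'joint_vel': array([ 0.0003946 , -0.00089596,  0.00025585, -0.00103153,  0.00182358,
        0.00011161, -0.00025257]), 'joint_torque': array([ 2.71438248e-04, -6.23260117e+01,  2.47428456e-02, -3.89892161e+01,
       -6.14063255e-02,  3.99382459e-02,  1.76983694e-04]), 'ee_pos': array([ 0.18148769, -0.59767689,  0.23874468]), 'eef_rot': array([ 9.89152255e-01,  1.46892122e-01, -1.31008951e-04, -7.09250375e-04]), 'ft_force': array([-0.01426786, -0.28131296,  0.57436278]), 'torque': array([-0.03612543,  0.01183065,  0.01699211]), 'width': 0.08705842580626118}
scene cam at [1.11349449 0.89862067 0.78018837] [[480.724557062578, 0.0, 311.70228782745926], [0.0, 480.724557062578, 248.3714161311192], [0.0, 0.0, 1.0]]
calliper_mid 0.97 [375.2 305.1] [0.5026 0.1317 0.006 ]
calliper_hinge 0.74 [400. 303.] [0.4422 0.1567 0.006 ]
magnifier_mid 0.75 [416.1 369.6] [0.5566 0.3589 0.006 ]
magnifier_pivot 0.88 [415.3 358.6] [0.5367 0.332  0.006 ]
lens_centre
[... 1059 characters left out ...]
06 ]
magnifier_mid 0.33 [149.1 249. ] [0.5403 0.3406 0.006 ]
magnifier_pivot 0.98 [151.8 249.6] [0.5387 0.3337 0.006 ]
lens_centre 0.6 [151.3 236.7] [0.5715 0.3363 0.006 ]
lens_centre 0.53 [216.3 284. ] [0.4519 0.169  0.006 ]
calliper_slot 0.91 [349.4 240.1] [ 0.5511 -0.158   0.1   ]
magnifier_slot 0.56 [391.9 237.1] [ 0.5578 -0.2584  0.1   ]
gourd 0.61 [225.  183.5] [0.7086 0.1525 0.006 ]
gourd 0.48 [349. 316.] [ 0.3707 -0.1623  0.006 ]
rattle 0.89 [166.5 312.1] [0.3828 0.2915 0.006 ]
seed_jar 0.74 [488.5 251.4] [ 0.5307 -0.5249  0.006 ]
clay_pot 0.86 [272.7 173.4] [0.7351 0.0303 0.006 ]
wood_spoon 0.59 [280.  313.5] [0.3782 0.0096 0.006 ]
antler 0.84 [350.1 315.4] [ 0.3721 -0.1651  0.006 ]
```

View pics/scene.png

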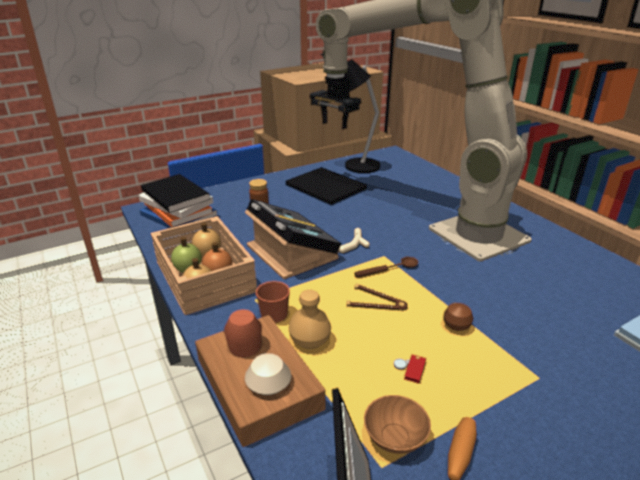

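View pics/top.png

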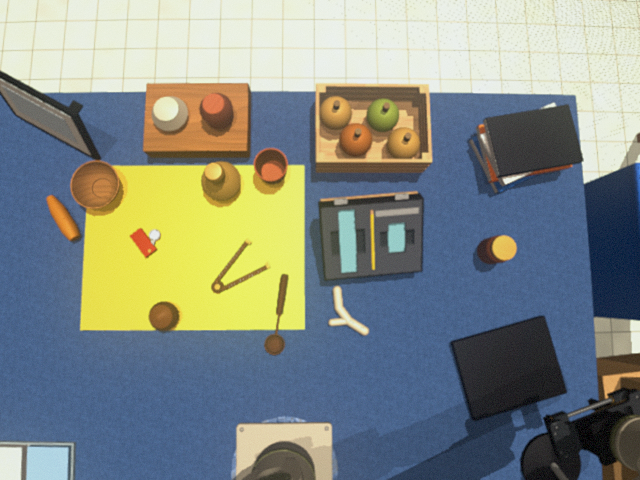

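The scene view shows the calliper open, with its hinge at (403,304). The magnifier is at (415,368) with its lens out, and the case is at (300,228). The top view puts the calliper hinge at (217,287), with the fixed leg running to (249,241) and the moving leg to (268,266). The magnifier sleeve is at (144,243) with its lens at (154,237). The long slot is at (348,240) and the short one at (397,238).

```bash
python3 - <<'E'
from h import *
s=r.read_state();print(s["time"])
c=r.camera("wrist");E=np.array(c["extrinsics"]);Rt=R.from_quat(s["eef_rot"]).as_matrix()
cp=-E[:3,:3].T@E[:3,3]
print("cam in tool",(Rt.T@(cp-s["ee_pos"])).round(4));print("cam axes in tool (cols)",(Rt.T@E[:3,:3].T).round(3).tolist());print(np.array(c["mtx"]).tolist(),Rt.round(3).tolist())
a=r.camera("top")
for q,z in[((217,287),.008),((249,241),.008),((268,266),.008),((154,236),.008),((144,243),.014)]: print(q,atz(a,q,z).round(4))
E
```

```text
1.5
cam in tool [ 0.0764  0.0009 -0.1452]
cam axes in tool (cols) [[0.001, -0.961, -0.278], [1.0, 0.001, -0.0], [0.0, -0.278, 0.961]]
[[399.72749643735483, 0.0, 320.5647495247054], [0.0, 399.72749643735483, 238.18537465740954], [0.0, 0.0, 1.0]] [[0.957, 0.291, 0.0], [0.291, -0.957, -0.0], [0.0, 0.0, -1.0]]
(217, 287) [0.4445 0.1667 0.008 ]
(249, 241) [0.5596 0.0885 0.008 ]
(268, 266) [0.4963 0.04   0.008 ]
(154, 236) [0.573  0.3288 0.008 ]
(144, 243) [0.5547 0.3513 0.014 ]
```

Emit:
apply_moves(commands=[{"linear": [0.85, 0.98, 0.4], "rot": [0, 0, -0.094], "grip": -1}, {"linear": [0.85, 0.98, 0.4], "rot": [0, 0, -0.094], "grip": -1}, {"linear": [0.85, 0.98, 0.4], "rot": [0, 0, -0.094], "grip": -1}, {"linear": [0.85, 0.98, 0.4], "rot": [0, 0, -0.094], "grip": -1}, {"linear": [0.85, 0.98, 0.4], "rot": [0, 0, -0.094], "grip": -1}, {"linear": [0.85, 0.98, 0.4], "rot": [0, 0, -0.094], "grip": -1}, {"linear": [0.85, 0.98, 0.4], "rot": [0, 0, -0.094], "grip": -1}, {"linear": [0.85, 0.98, 0.4], "rot": [0, 0, -0.094], "grip": -1}, {"linear": [0.85, 0.98, 0.4], "rot": [0, 0, -0.094], "grip": -1}, {"linear": [0.85, 0.98, 0.4], "rot": [0, 0, -0.094], "grip": -1}])

```text
time: 2.6
ee_pos: [0.4378, -0.3027, 0.3601]
eef_rot: [1.0, 0.002, 0.0, 0.0]
ft_force: [-1.0, -0.5, 0.0]
width: 0.087
```

Emit:
apply_moves(commands=[{"linear": [0.2, 0.35, 0.1], "rot": [0, 0, 0], "grip": -1}, {"linear": [0.2, 0.35, 0.1], "rot": [0, 0, 0], "grip": -1}, {"linear": [0.2, 0.35, 0.1], "rot": [0, 0, 0], "grip": -1}, {"linear": [0.2, 0.35, 0.1], "rot": [0, 0, 0], "grip": -1}])

```text
time: 3.0
ee_pos: [0.4977, -0.1969, 0.39]
eef_rot: [1.0, 0.002, 0.0, -0.0]
ft_force: [-0.7, -0.4, 0.2]
width: 0.0872
```

```bash
python3 - <<'E'
from h import *
c=r.camera("wrist");save(c,"w1")
import pickle;pickle.dump({k:c[k] for k in("frame","mtx","D","extrinsics")},open("w1.pkl","wb"))
for t in["calliper_slot","magnifier_slot"]:
    for q in r.spot_point(t,c)[:2]: print(t,round(q["p"],2),np.round(q["location"],1))
print(r.read_state()["ee_pos"])
E
```

```text
calliper_slot 0.8 [279.7 145.5]
magnifier_slot 0.84 [384.6 138. ]
[ 0.49554093 -0.20136282  0.38883115]
```

View pics/w1.png

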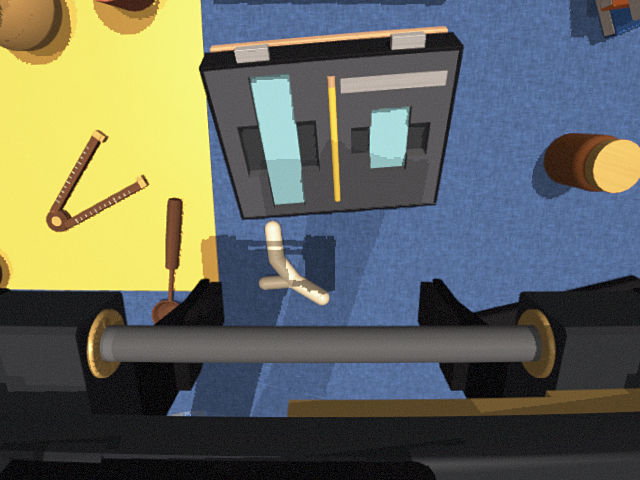

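The wrist view shows both cyan floors clearly, at (279,140) and (389,138). The open calliper has its hinge at (58,220), the fixed leg tip at (100,136) and the moving leg tip at (143,182). Next I'll fit the case pose to the cyan regions.

```bash
cat > fit.py <<'E'
from h import *
from scipy.optimize import minimize
def rect(a,b,cy,z): return np.array([[-a,cy-b,z],[a,cy-b,z],[a,cy+b,z],[-a,cy+b,z]])
S=16
def poly(c,P,sh):
    m=np.zeros(sh,np.uint8);cv2.fillPoly(m,[np.round(proj(c,P)*4*S).astype(np.int32)],255,shift=4);return m
def frame(p):
    yaw=p[3];x=np.array([np.cos(yaw)*np.cos(np.pi/6),np.sin(yaw)*np.cos(np.pi/6),.5]);y=np.array([-np.sin(yaw),np.cos(yaw),0])
    return np.c_[x,y,np.cross(x,y)]
def model(c,p):
    A=frame(p);t=np.array(p[:3]);h,w=c["frame"].shape[:2];out=np.zeros((h*4,w*4),np.uint8)
    for a,b,cy,n in((.082,.019,0,.032),(.039,.020,-.116,.020)):
        T=lambda P:P@A.T+t
        f=poly(c,T(rect(a,b,cy,0)),out.shape);o=poly(c,T(rect(a,b,cy,.009)),out.shape)|poly(c,T(rect(n,b+.021,cy,.009)),out.shape)
        out|=f&o
    return out
def cyan(c):
    hsv=cv2.cvtColor(c["frame"],cv2.COLOR_RGB2HSV);m=cv2.inRange(hsv,(80,50,60),(100,255,255))
    return m
def fit(c,p0,roi,tops=None):
    m=cyan(c);k=np.zeros_like(m);x0,y0,x1,y1=roi;k[y0:y1,x0:x1]=m[y0:y1,x0:x1]
    big=cv2.resize(k,None,fx=4,fy=4,interpolation=cv2.INTER_LINEAR)
    f=lambda p:np.abs(cv2.GaussianBlur(model(c,p),(0,0),3).astype(float)-cv2.GaussianBlur(big,(0,0),3)).sum()/255/16
    best=None
    for d in(0,.01,-.01):
        q=np.array(p0,float);q[2]+=d
        s=np.vstack([q]+[q+v for v in np.diag([.01,.01,.015,.05])])
        b=minimize(f,q,method="Nelder-Mead",options=dict(initial_simplex=s,maxiter=160,xatol=1e-4,fatol=.1))
        if best is None or b.fun<best.fun:best=b
    return best,k
E
python3 - <<'E'
from fit import *
import pickle
c=pickle.load(open("w1.pkl","rb"))
b,k=fit(c,[.55,-.158,.1,0.03],(230,60,430,215))
print(b.x.round(4),b.fun,(k>0).sum());A=frame(b.x);print("mag slot",(b.x[:3]+A@[0,-.116,0]).round(4))
np.save("case.npy",b.x)
print(proj(c,[b.x[:3],b.x[:3]+A@[0,-.116,0]]))
for q in((58,220),(100,136),(143,182)):print(atz(c,q,.009).round(4))
h=atz(c,(58,220),.009)[:2]
a=r.camera("top");b2,k2=fit(a,b.x,(330,205,412,278));print("top fit",b2.x.round(4),b2.fun,(k2>0).sum())
E
```

```text
[ 0.5502 -0.1544  0.0947  0.0853] 163.3220588235294 6752
mag slot [ 0.5601 -0.27    0.0947]
[[280.71918787 146.1053841 ]
 [388.25599909 137.24727512]]
[0.4469 0.1649 0.009 ]
[0.559  0.0889 0.009 ]
[0.499  0.0386 0.009 ]
top fit [ 0.9049 -0.2987 -1.8149  2.3069] 187.25686274509803 243
```

Emit:
apply_moves(commands=[{"linear": [-0.03, 1.0, -0.6], "rot": [0, 0, -0.283], "grip": -1}, {"linear": [-0.03, 1.0, -0.6], "rot": [0, 0, -0.283], "grip": -1}, {"linear": [-0.03, 1.0, -0.6], "rot": [0, 0, -0.283], "grip": -1}, {"linear": [-0.03, 1.0, -0.6], "rot": [0, 0, -0.283], "grip": -1}, {"linear": [-0.03, 1.0, -0.6], "rot": [0, 0, -0.283], "grip": -1}, {"linear": [-0.03, 1.0, -0.6], "rot": [0, 0, -0.283], "grip": -1}, {"linear": [-0.03, 1.0, -0.6], "rot": [0, 0, -0.283], "grip": -1}, {"linear": [-0.03, 1.0, -0.6], "rot": [0, 0, -0.283], "grip": -1}, {"linear": [-0.03, 1.0, -0.6], "rot": [0, 0, -0.283], "grip": -1}])

```text
time: 4.1
ee_pos: [0.4937, 0.0171, 0.248]
eef_rot: [0.924, -0.382, -0.004, 0.007]
ft_force: [0.4, 0.4, -0.1]
width: 0.0871
```

```bash
python3 - <<'E'
from h import *
c=r.camera("wrist");save(c,"w2")
import pickle;pickle.dump({k:c[k] for k in("frame","mtx","D","extrinsics")},open("w2.pkl","wb"))
for t in["calliper_mid","calliper_hinge"]:
    for q in r.spot_point(t,c)[:2]: print(t,round(q["p"],2),np.round(q["location"],1),atz(c,q["location"],.0055).round(4))
s=r.read_state();print(s["ee_pos"],s["joint_positions"].round(2),R.from_quat(s["eef_rot"]).as_matrix().round(3).tolist())
E
```

```text
calliper_mid 0.67 [240.5 279.7] [0.4924 0.1299 0.0055]
calliper_mid 0.24 [397.8 274.8] [0.38   0.0106 0.0055]
calliper_hinge 0.65 [250.1 330.8] [0.4452 0.1671 0.0055]
[0.49354608 0.01938404 0.24808912] [-0.18  0.05  0.05  1.78  0.01  1.33 -2.49] [[0.712, -0.702, -0.013], [-0.702, -0.712, -0.009], [-0.003, 0.016, -1.0]]
```

View pics/w2.png

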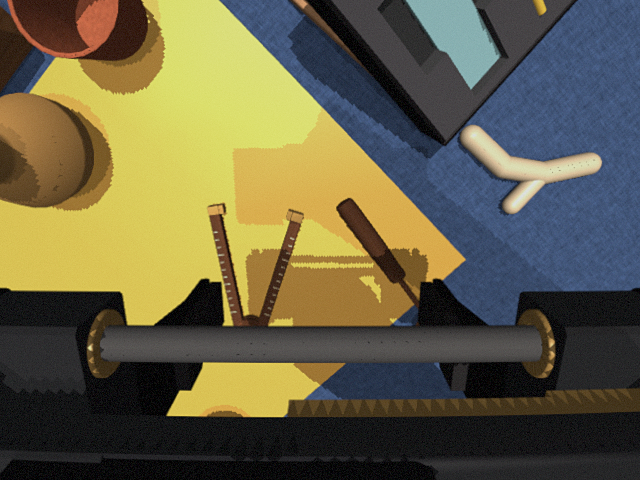

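The wrist view shows the calliper ahead, with the fixed leg from (240,315) to (217,209) and the moving leg from (268,315) to (296,215). j7 is near its limit at -2.49, so I'll turn half way round to the other equivalent grasp.

```bash
python3 - <<'E'
from h import *
import pickle
c=pickle.load(open("w2.pkl","rb"))
hsv=cv2.cvtColor(c["frame"],cv2.COLOR_RGB2HSV);g=c["frame"].astype(int).sum(2)
L={}
for n,(xa,xb) in dict(fix=(205,252),mov=(255,306)).items():
    P=[]
    for y in range(222,308,3):
        row=g[y,xa:xb];bg=np.median(g[y,245:260]) if y<240 else None
        d=np.where(row<0.55*np.percentile(row,95))[0]
        if len(d)>3:
            for e in(d[0],d[-1]):P.append((e==d[0],*atz(c,(xa+e,y),.011)[:2]))
    P=np.array(P);a=P[P[:,0]==1,1:];b=P[P[:,0]==0,1:]
    for nm,q in(("L",a),("R",b)):
        f=cv2.fitLine(q.astype(np.float32),cv2.DIST_HUBER,0,.001,.001).ravel();L[n+nm]=f
        ang=np.arctan2(f[1],f[0]);ang=ang if f[0]>0 else np.arctan2(-f[1],-f[0]);print(n,nm,len(q),ang.round(3),f[2:].round(4))
h=np.array([.446,.166])
for k,f in L.items():
    v=f[:2];w=h-f[2:];print(k,"dist hinge",(v[0]*w[1]-v[1]*w[0]).round(4))
for q in((217,209),(296,215)):print(atz(c,q,.0125).round(4))
E
```

```text
fix L 29 -1.038 [0.5259 0.1345]
fix R 29 -0.647 [0.506  0.1249]
mov L 29 -1.115 [0.4807 0.0863]
mov R 29 -1.115 [0.4721 0.0806]
fixL dist hinge -0.0528
fixR dist hinge -0.0034
movL dist hinge 0.0039
movR dist hinge 0.0142
[0.5589 0.0882 0.0125]
[0.5005 0.0384 0.0125]
```

Emit:
apply_moves(commands=[{"linear": [-0.027, 0.33, -0.16], "rot": [0, 0, 0.967], "grip": -1}, {"linear": [-0.027, 0.33, -0.16], "rot": [0, 0, 0.967], "grip": -1}, {"linear": [-0.027, 0.33, -0.16], "rot": [0, 0, 0.967], "grip": -1}, {"linear": [-0.027, 0.33, -0.16], "rot": [0, 0, 0.967], "grip": -1}, {"linear": [-0.027, 0.33, -0.16], "rot": [0, 0, 0.967], "grip": -1}, {"linear": [-0.027, 0.33, -0.16], "rot": [0, 0, 0.967], "grip": -1}, {"linear": [-0.027, 0.33, -0.16], "rot": [0, 0, 0.967], "grip": -1}, {"linear": [-0.027, 0.33, -0.16], "rot": [0, 0, 0.967], "grip": -1}, {"linear": [-0.027, 0.33, -0.16], "rot": [0, 0, 0.967], "grip": -1}, {"linear": [-0.027, 0.33, -0.16], "rot": [0, 0, 0.967], "grip": -1}, {"linear": [-0.027, 0.33, -0.16], "rot": [0, 0, 0.967], "grip": -1}, {"linear": [-0.027, 0.33, -0.16], "rot": [0, 0, 0.967], "grip": -1}, {"linear": [-0.027, 0.33, -0.16], "rot": [0, 0, 0.967], "grip": -1}, {"linear": [-0.027, 0.33, -0.16], "rot": [0, 0, 0.967], "grip": -1}, {"linear": [-0.027, 0.33, -0.16], "rot": [0, 0, 0.967], "grip": -1}, {"linear": [-0.027, 0.33, -0.16], "rot": [0, 0, 0.967], "grip": -1}, {"linear": [-0.027, 0.33, -0.16], "rot": [0, 0, 0.967], "grip": -1}, {"linear": [-0.027, 0.33, -0.16], "rot": [0, 0, 0.967], "grip": -1}, {"linear": [-0.027, 0.33, -0.16], "rot": [0, 0, 0.967], "grip": -1}, {"linear": [-0.027, 0.33, -0.16], "rot": [0, 0, 0.967], "grip": -1}])

```text
time: 6.25
ee_pos: [0.4861, 0.1163, 0.2007]
eef_rot: [0.443, 0.897, 0.006, 0.004]
ft_force: [-0.1, 0.3, 0.2]
width: 0.0868
```

```bash
cat >> h.py <<'E'
def st():
    s=r.read_state();m=R.from_quat(s["eef_rot"]).as_matrix()
    print("t",round(s["time"],2),"p",s["ee_pos"].round(4),"yaw",np.arctan2(m[1,0],m[0,0]).round(4),"z",m[:,2].round(3),"j",s["joint_positions"].round(2),"w",round(s["width"],4),"F",s["ft_force"].round(1))
    return s,m
def goto(P,M):
    "shift and turn (in units) from now to TCP pos P, matrix M"
    s,m=st();print("linear",((np.array(P)-s["ee_pos"])/.3).round(4),"rot",(R.from_matrix(M@m.T).as_rotvec()/np.pi).round(4))
def down(yaw): return np.array([[np.cos(yaw),np.sin(yaw),0],[np.sin(yaw),-np.cos(yaw),0],[0,0,-1]])
E
python3 - <<'E'
from h import *
goto([.4854,.1182,.019],down(2.26))
E
```

```text
t 6.25 p [0.4861 0.1163 0.2007] yaw 2.2243 z [ 0.013  0.007 -1.   ] j [-0.16  0.08 -0.17  1.84  0.01  1.2   0.32] w 0.0868 F [-0.1  0.3  0.2]
linear [-0.0025  0.0062 -0.6058] rot [-0.0025  0.0042  0.0114]
```

Emit:
apply_moves(commands=[{"linear": [-0.002, 0.006, -0.5], "rot": [-0.0025, 0.0042, 0.0114], "grip": -1}, {"linear": [-0.002, 0.006, -0.5], "rot": [-0.0025, 0.0042, 0.0114], "grip": -1}, {"linear": [-0.002, 0.006, -0.5], "rot": [-0.0025, 0.0042, 0.0114], "grip": -1}, {"linear": [-0.002, 0.006, -0.58], "rot": [-0.0025, 0.0042, 0.0114], "grip": -1}, {"linear": [-0.002, 0.006, -0.603], "rot": [-0.0025, 0.0042, 0.0114], "grip": -1}, {"linear": [-0.002, 0.006, -0.603], "rot": [-0.0025, 0.0042, 0.0114], "grip": -1}], newtons=8)

```text
time: 6.85
ee_pos: [0.4852, 0.1188, 0.0197]
eef_rot: [0.429, 0.903, -0.0, -0.001]
ft_force: [-0.4, -0.2, -0.2]
width: 0.0867
```

```bash
python3 - <<'E'
from h import *
goto([.4854,.1182,.019],down(2.26))
E
```

```text
t 6.85 p [0.4852 0.1188 0.0197] yaw 2.2544 z [-0.001  0.001 -1.   ] j [-0.18  0.32 -0.17  1.99  0.07  0.84  0.3 ] w 0.0867 F [-0.4 -0.2 -0.2]
linear [ 0.0006 -0.0021 -0.0024] rot [-0.0002 -0.0004  0.0018]
```

Tracking is good, so I'll close now to fold it.

Emit:
apply_moves(commands=[{"linear": [0, 0, 0], "grip": 0.0}, {"linear": [0, 0, 0], "grip": 0.1}, {"linear": [0, 0, 0], "grip": 0.3}, {"linear": [0, 0, 0], "grip": 1}, {"linear": [0, 0, 0], "grip": 1}, {"linear": [0, 0, 0], "grip": 1}, {"linear": [0, 0, 0], "grip": 1}, {"linear": [0, 0, 0], "grip": 1}, {"linear": [0, 0, 0], "grip": 1}, {"linear": [0, 0, 0], "grip": 1}], newtons=8)

```text
validation failed for argument at $.co...
```

```bash
python3 - <<'E'
from h import *
st()
c=r.camera("wrist");save(c,"w3")
import pickle;pickle.dump({k:c[k] for k in("frame","mtx","D","extrinsics")},open("w3.pkl","wb"))
E
```

```text
t 6.85 p [0.4852 0.1188 0.0197] yaw 2.2544 z [-0.001  0.001 -1.   ] j [-0.18  0.32 -0.17  1.99  0.07  0.84  0.3 ] w 0.0867 F [-0.4 -0.2 -0.2]
```

View pics/w3.png

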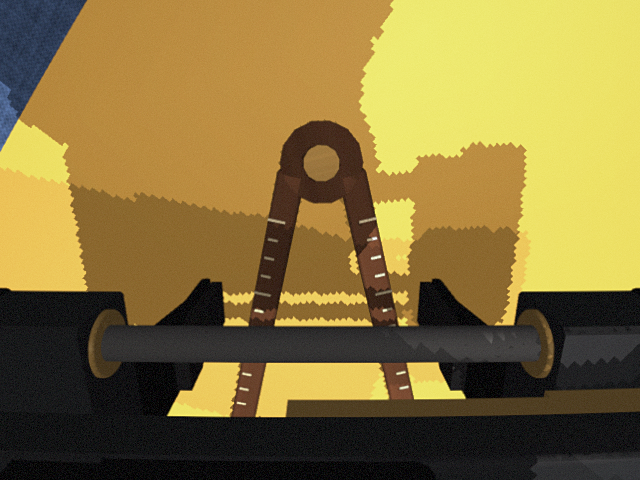

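The move was refused because it needed "rot". The view still helps: the calliper straddles symmetrically between the open jaws, with the hinge at (321,162). Closing with complete rows.

Emit:
apply_moves(commands=[{"linear": [0, 0, 0], "rot": [0, 0, 0], "grip": 0.0}, {"linear": [0, 0, 0], "rot": [0, 0, 0], "grip": 0.1}, {"linear": [0, 0, 0], "rot": [0, 0, 0], "grip": 0.3}, {"linear": [0, 0, 0], "rot": [0, 0, 0], "grip": 1}, {"linear": [0, 0, 0], "rot": [0, 0, 0], "grip": 1}, {"linear": [0, 0, 0], "rot": [0, 0, 0], "grip": 1}, {"linear": [0, 0, 0], "rot": [0, 0, 0], "grip": 1}, {"linear": [0, 0, 0], "rot": [0, 0, 0], "grip": 1}], newtons=8)

```text
time: 7.7
ee_pos: [0.4852, 0.1201, 0.0197]
eef_rot: [0.428, 0.904, -0.0, 0.0]
ft_force: [0.3, -1.2, 2.7]
width: 0.0319
```

```bash
cat > hinge.py <<'E'
from h import *
# calliper hinge + edges in tool frame while gripped: dark head disc
s,m=st()
c=r.camera("wrist")
for q in r.spot_point("calliper_hinge",c)[:2]:
    o,d=ray(c,q["location"]);
    print("hinge",round(q["p"],2),np.round(q["location"],1))
    # intersect with plane tool z = 0.0135
    ot=m.T@(o-s["ee_pos"]);dt=m.T@d
    for z in(.0100,.0135): print("tool-frame at z",z,(ot+dt*(z-ot[2])/dt[2]).round(4))
import pickle,sys;save(c,sys.argv[1]);pickle.dump({k:c[k] for k in("frame","mtx","D","extrinsics")},open(sys.argv[1]+".pkl","wb"))
E
python3 hinge.py w4
```

```text
t 7.7 p [0.4852 0.1201 0.0197] yaw 2.2567 z [-0. -0. -1.] j [-0.19  0.32 -0.17  2.    0.07  0.84  0.3 ] w 0.0319 F [ 0.3 -1.2  2.7]
hinge 0.57 [316.2 150.9]
tool-frame at z 0.01 [ 0.065  -0.0018  0.01  ]
tool-frame at z 0.0135 [ 0.0648 -0.0019  0.0135]
```

View pics/w4.png

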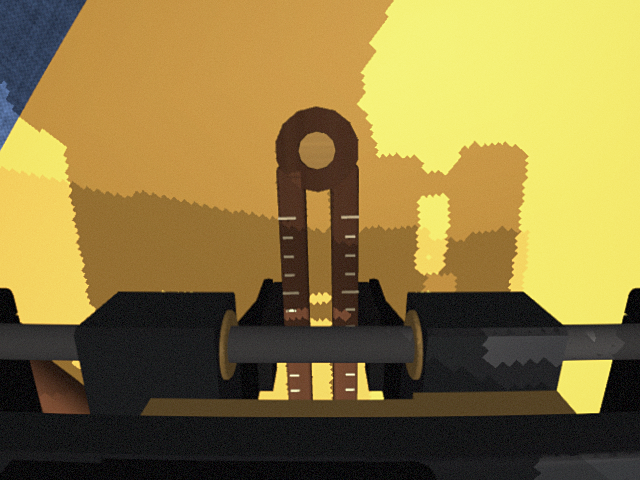

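Folded, and held at 31.9 mm with the hinge at (317,149), so the calliper's centre is about 3.5 mm on tool +x from the TCP. Next I'll lift it and cross-check the case with the top camera.

Emit:
apply_moves(commands=[{"linear": [0, 0, 0], "rot": [0, 0, 0], "grip": 1}, {"linear": [0, 0, 0], "rot": [0, 0, 0], "grip": 1}, {"linear": [0, 0, 0.1], "rot": [0, 0, 0], "grip": 1}, {"linear": [0, 0, 0.25], "rot": [0, 0, 0], "grip": 1}, {"linear": [0, 0, 0.4], "rot": [0, 0, 0], "grip": 1}, {"linear": [0, 0, 0.5], "rot": [0, 0, 0], "grip": 1}, {"linear": [0, 0, 0.6], "rot": [0, 0, 0], "grip": 1}], newtons=20)

```text
time: 8.5
ee_pos: [0.4849, 0.1199, 0.2011]
eef_rot: [0.428, 0.904, -0.0, 0.0]
ft_force: [-0.1, 0.2, -2.0]
width: 0.0311
```

```bash
python3 - <<'E'
from fit import *
p=np.load("case.npy");A=frame(p);M=np.c_[-A[:,0],A[:,1],-A[:,2]]
for h in(.09,.0197): 
    T=p[:3]+A@[.0035,0,h];print(h,T.round(4));goto(T,M)
a=r.camera("top");f=a["frame"]
print(f[225,347],f[255,347],f[238,397],f[238,415])
m=(f[:,:,2].astype(int)-f[:,:,0]>25)&(f[:,:,1].astype(int)-f[:,:,0]>25)&(f[:,:,1]>70)
import fit
fit.cyan=lambda c:(m*255).astype(np.uint8)
b2,k2=fit.fit(a,p,(330,205,412,278));print("top fit",b2.x.round(4),b2.fun,(k2>0).sum())
print(proj(a,[p[:3],p[:3]+A@[0,-.116,0]]).round(1))
for lab in((330,205,370,278),(375,205,412,278)):
    q=np.zeros_like(m);q[lab[1]:lab[3],lab[0]:lab[2]]=m[lab[1]:lab[3],lab[0]:lab[2]];print(np.argwhere(q).mean(0)[::-1].round(1),q.sum())
mm=fit.model(a,p);q=np.argwhere(mm>128)/4
print("model centroids",q[q[:,1]<372].mean(0)[::-1].round(1),q[q[:,1]>372].mean(0)[::-1].round(1),len(q)/16)
E
```

```text
0.09 [ 0.5084 -0.158   0.1744]
t 8.5 p [0.4849 0.1199 0.2011] yaw 2.2565 z [ 0. -0. -1.] j [-0.17  0.09 -0.17  1.83  0.02  1.22  0.34] w 0.0311 F [-0.1  0.2 -2. ]
linear [ 0.0781 -0.9263 -0.0891] rot [-0.0674 -0.1595  0.3016]
0.0197 [ 0.5434 -0.155   0.1135]
t 8.5 p [0.4849 0.1199 0.2011] yaw 2.2565 z [ 0. -0. -1.] j [-0.17  0.09 -0.17  1.83  0.02  1.22  0.34] w 0.0311 F [-0.1  0.2 -2. ]
linear [ 0.1948 -0.9163 -0.292 ] rot [-0.0674 -0.1595  0.3016]
[150 201 194] [152 203 198] [153 204 200] [87 83 90]
top fit [ 0.5479 -0.1542  0.0939  0.0888] 66.98627450980392 1453
[[347.7 240.7]
 [396.4 236.4]]
[347.2 240.9] 987
[396.1 237.3] 466
model centroids [347.7 240.3] [396.5 236.8] 1490.4375
```

Emit:
apply_moves(commands=[{"linear": [0.04, -0.4, 0.03], "rot": [-0.0674, -0.1595, 0.3016], "grip": 1}, {"linear": [0.04, -0.4, 0.03], "rot": [-0.0674, -0.1595, 0.3016], "grip": 1}, {"linear": [0.04, -0.4, 0.03], "rot": [-0.0674, -0.1595, 0.3016], "grip": 1}, {"linear": [0.04, -0.93, -0.03], "rot": [-0.0674, -0.1595, 0.3016], "grip": 1}, {"linear": [0.04, -0.93, -0.03], "rot": [-0.0674, -0.1595, 0.3016], "grip": 1}, {"linear": [0.04, -0.93, -0.03], "rot": [-0.0674, -0.1595, 0.3016], "grip": 1}, {"linear": [0.04, -0.93, -0.03], "rot": [-0.0674, -0.1595, 0.3016], "grip": 1}, {"linear": [0.04, -0.93, -0.03], "rot": [-0.0674, -0.1595, 0.3016], "grip": 1}, {"linear": [0.04, -0.93, -0.03], "rot": [-0.0674, -0.1595, 0.3016], "grip": 1}, {"linear": [0.04, -0.93, -0.03], "rot": [-0.0674, -0.1595, 0.3016], "grip": 1}, {"linear": [0.04, -0.93, -0.03], "rot": [-0.0674, -0.1595, 0.3016], "grip": 1}, {"linear": [0.04, -0.93, -0.03], "rot": [-0.0674, -0.1595, 0.3016], "grip": 1}])

```text
time: 9.75
ee_pos: [0.4975, -0.1581, 0.1907]
eef_rot: [-0.041, 0.965, 0.011, 0.258]
ft_force: [-0.2, -0.3, -0.4]
width: 0.0314
```

```bash
python3 - <<'E'
from fit import *
p=np.array([.5493,-.1543,.0944,.0865]);np.save("case.npy",p);A=frame(p);M=np.c_[-A[:,0],A[:,1],-A[:,2]]
for h in(.04,.0197): 
    T=p[:3]+A@[.0035,0,h];print(h,T.round(4));goto(T,M)
E
python3 hinge.py w5
```

```text
0.04 [ 0.5324 -0.1558  0.1308]
t 9.75 p [ 0.4975 -0.1581  0.1907] yaw -3.0571 z [ 0.497  0.043 -0.867] j [ 0.02 -0.18  0.31  2.2  -0.26  0.65  2.16] w 0.0314 F [-0.2 -0.3 -0.4]
linear [ 0.1162  0.0078 -0.1998] rot [-0.0001 -0.0003  0.0006]
0.0197 [ 0.5425 -0.1549  0.1132]
t 9.75 p [ 0.4975 -0.1581  0.1907] yaw -3.0571 z [ 0.497  0.043 -0.867] j [ 0.02 -0.18  0.31  2.2  -0.26  0.65  2.16] w 0.0314 F [-0.2 -0.3 -0.4]
linear [ 0.1499  0.0107 -0.2585] rot [-0.0001 -0.0003  0.0006]
t 9.75 p [ 0.4975 -0.1581  0.1907] yaw -3.0571 z [ 0.497  0.043 -0.867] j [ 0.02 -0.18  0.31  2.2  -0.26  0.65  2.16] w 0.0314 F [-0.2 -0.3 -0.4]
hinge 0.93 [315.3 147.8]
tool-frame at z 0.01 [ 0.0668 -0.0027  0.01  ]
tool-frame at z 0.0135 [ 0.0666 -0.0028  0.0135]
```

View pics/w5.png

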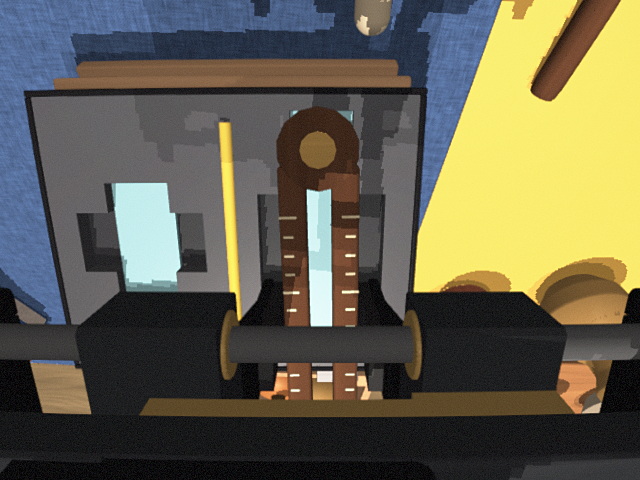

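The calliper hangs lined up over the long slot: head at (318,149), slot end at row 110, columns 290–352, and notch outer edges at columns 258 and 385. I'll compare the slot and calliper in tool coordinates from this same picture.

```bash
python3 - <<'E'
from fit import *
import pickle
c=pickle.load(open("w5.pkl","rb"));s,m=st()
def T(px,z):
    o,d=ray(c,px);o=m.T@(o-s["ee_pos"]);d=m.T@d;return (o+d*(z-o[2])/d[2]).round(4)
g=cv2.cvtColor(c["frame"],cv2.COLOR_RGB2GRAY).astype(int)
print("row215",g[215,250:395].tolist())
print("row205",g[205,250:395:1].tolist()[:30])
print("col300/340",g[100:122,296].tolist(),g[100:122,344].tolist())
print("head",T((318,149),.0087),"leg edges",T((279,215),.0087),T((358,215),.0087))
print("notch",T((258.5,215),.1005),T((384.5,215),.1005))
print("slot end",T((321,111),.11))
p=np.load("case.npy");A=frame(p)
print("pred notch outer edges px",proj(c,[p[:3]+A@[-.02,y,.009] for y in(.040,-.040)]).round(1),"slot end",proj(c,[p[:3]+A@[-.082,y,0] for y in(.019,-.019)]).round(1))
print("mag corners",proj(c,rect(.039,.020,-.116,0)@A.T+p[:3]).round(1))
E
```

```text
t 9.85 p [ 0.4976 -0.1583  0.1908] yaw -3.0561 z [ 0.498  0.043 -0.866] j [ 0.02 -0.18  0.31  2.2  -0.26  0.65  2.17] w 0.0309 F [-0.5 -0.2 -0.7]
row215 [113, 112, 117, 114, 118, 115, 121, 115, 59, 23, 36, 52, 54, 53, 52, 49, 81, 84, 85, 83, 84, 80, 86, 90, 78, 81, 87, 83, 88, 50, 39, 47, 41, 50, 49, 46, 43, 48, 43, 53, 44, 44, 45, 40, 49, 44, 49, 47, 48, 49, 46, 49, 48, 43, 43, 32, 46, 146, 240, 237, 235, 232, 233, 232, 232, 231, 234, 232, 209, 206, 206, 207, 207, 207, 210, 204, 208, 207, 207, 213, 217, 87, 35, 47, 48, 50, 53, 44, 50, 49, 44, 56, 82, 81, 81, 81, 85, 83, 87, 93, 92, 90, 92, 91, 92, 93, 99, 97, 100, 84, 51, 52, 55, 51, 53, 55, 57, 53, 53, 53, 60, 54, 56, 56, 58, 55, 52, 54, 56, 41, 70, 52, 42, 33, 66, 117, 115, 111, 113, 112, 111, 110, 117, 106, 113]
row205 [114, 112, 114, 116, 113, 119, 113, 89, 48, 35, 40, 57, 51, 55, 82, 83, 82, 84, 82, 82, 82, 82, 83, 80, 85, 82, 86, 87, 60, 46]
col300/340 [99, 89, 97, 97, 91, 94, 100, 94, 90, 99, 132, 198, 162, 83, 37, 41, 35, 38, 47, 38, 45, 44] [65, 59, 61, 61, 59, 67, 59, 62, 61, 59, 79, 117, 128, 130, 131, 131, 115, 69, 40, 43, 46, 43]
head [ 0.0664 -0.0015  0.0087] leg edges [ 0.041  -0.0169  0.0087] [0.0409 0.0142 0.0087]
notch [ 0.0202 -0.0395  0.1005] [0.0202 0.0398 0.1005]
slot end [ 0.0831 -0.0002  0.11  ]
pred notch outer edges px [[384.3 210.4]
 [256.7 210.5]] slot end [[351.6 107.5]
 [289.2 107.6]]
mag corners [[109.3 179.2]
 [125.5 291.2]
 [182.1 291.4]
 [170.4 178.7]]
```

```bash
python3 - <<'E'
from fit import *
p=np.load("case.npy");A=frame(p);M=np.c_[-A[:,0],A[:,1],-A[:,2]]
for h in(.04,.0197): 
    T=p[:3]+A@[.0065,0.0012,h];print(h,T.round(4));goto(T,M)
E
```

```text
0.04 [ 0.5349 -0.1543  0.1323]
t 9.85 p [ 0.4976 -0.1583  0.1908] yaw -3.0561 z [ 0.498  0.043 -0.866] j [ 0.02 -0.18  0.31  2.2  -0.26  0.65  2.17] w 0.0309 F [-0.5 -0.2 -0.7]
linear [ 0.1244  0.0131 -0.1949] rot [ 0.     -0.0002  0.0003]
0.0197 [ 0.545  -0.1535  0.1147]
t 9.85 p [ 0.4976 -0.1583  0.1908] yaw -3.0561 z [ 0.498  0.043 -0.866] j [ 0.02 -0.18  0.31  2.2  -0.26  0.65  2.17] w 0.0309 F [-0.5 -0.2 -0.7]
linear [ 0.1581  0.016  -0.2535] rot [ 0.     -0.0002  0.0003]
```

Emit:
apply_moves(commands=[{"linear": [0.065, 0.01, -0.1], "rot": [0, 0, 0], "grip": 1}, {"linear": [0.124, 0.013, -0.195], "rot": [0, 0, 0], "grip": 1}, {"linear": [0.135, 0.014, -0.213], "rot": [0, 0, 0], "grip": 1}, {"linear": [0.142, 0.015, -0.226], "rot": [0, 0, 0], "grip": 1}, {"linear": [0.148, 0.015, -0.237], "rot": [0, 0, 0], "grip": 1}, {"linear": [0.153, 0.016, -0.245], "rot": [0, 0, 0], "grip": 1}, {"linear": [0.153, 0.016, -0.245], "rot": [0, 0, 0], "grip": 1}])

```text
time: 10.55
ee_pos: [0.5432, -0.1543, 0.1178]
eef_rot: [-0.041, 0.965, 0.011, 0.259]
ft_force: [0.2, -0.2, -0.4]
width: 0.0316
```

```bash
python3 - <<'E'
from fit import *
p=np.load("case.npy");A=frame(p);M=np.c_[-A[:,0],A[:,1],-A[:,2]]
s,m=st();print("slot frame tcp",(A.T@(s["ee_pos"]-p[:3])).round(4),"F slot",(A.T@s["ft_force"]).round(2))
goto(p[:3]+A@[.0065,.0012,.0192],M)
E
```

```text
t 10.55 p [ 0.5432 -0.1543  0.1178] yaw -3.0565 z [ 0.499  0.042 -0.866] j [-0.03  0.03  0.35  2.2  -0.47  0.47  2.35] w 0.0316 F [ 0.2 -0.2 -0.4]
slot frame tcp [0.0065 0.0005 0.0233] F slot [-0.02 -0.22 -0.45]
t 10.55 p [ 0.5432 -0.1543  0.1178] yaw -3.0565 z [ 0.499  0.042 -0.866] j [-0.03  0.03  0.35  2.2  -0.47  0.47  2.35] w 0.0316 F [ 0.2 -0.2 -0.4]
linear [ 0.0067  0.0028 -0.0117] rot [0.     0.0003 0.0005]
```

Emit:
apply_moves(commands=[{"linear": [0.003, 0.002, -0.005], "rot": [0, 0, 0], "grip": 1}, {"linear": [0.005, 0.002, -0.0085], "rot": [0, 0, 0], "grip": 1}, {"linear": [0.0067, 0.0025, -0.0115], "rot": [0, 0, 0], "grip": 1}, {"linear": [0.0084, 0.0025, -0.0145], "rot": [0, 0, 0], "grip": 1}, {"linear": [0.0084, 0.0025, -0.0145], "rot": [0, 0, 0], "grip": 1}])

```text
time: 11.05
ee_pos: [0.5456, -0.1534, 0.1134]
eef_rot: [-0.041, 0.965, 0.011, 0.259]
ft_force: [-9.9, 1.9, 11.5]
width: 0.0316
```

```bash
cat > slot.py <<'E'
from fit import *
p=np.load("case.npy");A=frame(p)
s,m=st();print("slot frame tcp",(A.T@(s["ee_pos"]-p[:3])).round(4),"F slot",(A.T@s["ft_force"]).round(2),"T",(A.T@s["torque"]).round(2))
E
python3 slot.py
```

```text
t 11.05 p [ 0.5456 -0.1534  0.1134] yaw -3.0561 z [ 0.498  0.043 -0.866] j [-0.03  0.05  0.35  2.19 -0.49  0.46  2.36] w 0.0316 F [-9.9  1.9 11.5]
slot frame tcp [0.0064 0.0012 0.0183] F slot [-2.71  2.74 14.8 ] T [0.61 1.17 0.16]
```

Emit:
apply_moves(commands=[{"linear": [-0.0015, 0, 0.0025], "rot": [0, 0, 0], "grip": 1}, {"linear": [-0.0015, 0, 0.0025], "rot": [0, 0, 0], "grip": 0.1}, {"linear": [-0.0015, 0, 0.0025], "rot": [0, 0, 0], "grip": 0.0}, {"linear": [-0.0015, 0, 0.0025], "rot": [0, 0, 0], "grip": 0.0}, {"linear": [-0.0015, 0, 0.0025], "rot": [0, 0, 0], "grip": 0.0}])

```text
time: 11.55
ee_pos: [0.5452, -0.1534, 0.1135]
eef_rot: [-0.041, 0.965, 0.011, 0.259]
ft_force: [0.4, -0.6, -0.0]
width: 0.0433
```

```bash
python3 slot.py
```

```text
t 11.55 p [ 0.5452 -0.1534  0.1135] yaw -3.0562 z [ 0.498  0.042 -0.866] j [-0.03  0.05  0.35  2.19 -0.49  0.46  2.36] w 0.0433 F [ 0.4 -0.6 -0. ]
slot frame tcp [0.0061 0.0012 0.0185] F slot [ 0.32 -0.67 -0.24] T [ 0.04  0.45 -0.03]
```

Emit:
apply_moves(commands=[{"linear": [-0.03, -0.003, 0.052], "rot": [0, 0, 0], "grip": 0.0}, {"linear": [-0.08, -0.007, 0.14], "rot": [0, 0, 0], "grip": 0.0}, {"linear": [-0.15, -0.013, 0.26], "rot": [0, 0, 0], "grip": 0.0}, {"linear": [-0.2, -0.017, 0.347], "rot": [0, 0, 0], "grip": 0.0}])

```text
time: 11.95
ee_pos: [0.4843, -0.1591, 0.2195]
eef_rot: [-0.041, 0.965, 0.01, 0.259]
ft_force: [0.5, 0.3, 0.2]
width: 0.0432
```

```bash
python3 slot.py; python3 hinge.py w6
```

```text
t 11.95 p [ 0.4843 -0.1591  0.2195] yaw -3.0566 z [ 0.499  0.041 -0.866] j [ 0.01 -0.25  0.32  2.19 -0.19  0.72  2.11] w 0.0432 F [0.5 0.3 0.2]
slot frame tcp [0.0061 0.0009 0.1409] F slot [ 0.53  0.27 -0.05] T [ 0.1   0.39 -0.09]
t 11.95 p [ 0.4843 -0.1591  0.2195] yaw -3.0566 z [ 0.499  0.041 -0.866] j [ 0.01 -0.25  0.32  2.19 -0.19  0.72  2.11] w 0.0432 F [0.5 0.3 0.2]
hinge 0.61 [317.5 136.1]
tool-frame at z 0.01 [ 0.0711 -0.0019  0.01  ]
tool-frame at z 0.0135 [ 0.071  -0.0019  0.0135]
```

View pics/w6.png

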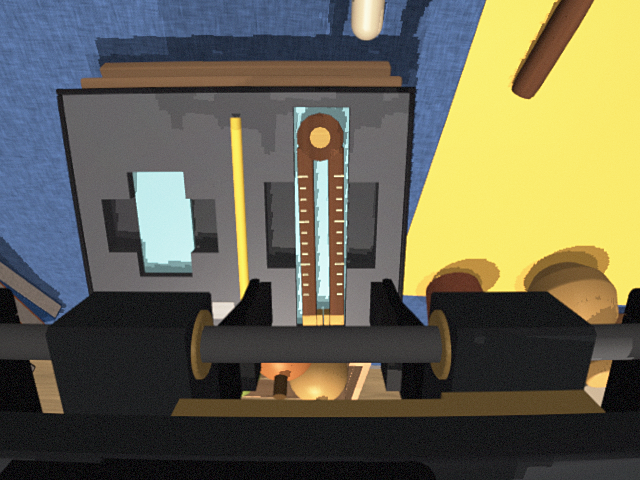

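The calliper lies in the long slot with its jaws shut, head at (320,137), with even gaps all round. The short slot is free at (165,222). On to the magnifier.

```bash
python3 - <<'E'
from h import *
goto([.497,.312,.22],down(.6))
E
```

```text
t 12.05 p [ 0.4856 -0.1597  0.222 ] yaw -3.0568 z [ 0.504  0.041 -0.863] j [ 0.01 -0.25  0.32  2.19 -0.2   0.72  2.11] w 0.0436 F [ 0.5  0.7 -0. ]
linear [ 0.0379  1.5724 -0.0066] rot [ 0.2145  0.0756 -0.8104]
```

Emit:
apply_moves(commands=[{"linear": [0.03, 0.0, 0.15], "rot": [0.2145, 0.0756, -0.8104], "grip": -1}, {"linear": [0.03, 1.0, 0.15], "rot": [0.2145, 0.0756, -0.8104], "grip": -1}, {"linear": [0.03, 1.0, 0.15], "rot": [0.2145, 0.0756, -0.8104], "grip": -1}, {"linear": [0.03, 1.0, 0.15], "rot": [0.2145, 0.0756, -0.8104], "grip": -1}, {"linear": [0.03, 1.0, 0.15], "rot": [0.2145, 0.0756, -0.8104], "grip": -1}, {"linear": [0.03, 1.0, 0.15], "rot": [0.2145, 0.0756, -0.8104], "grip": -1}, {"linear": [0.03, 1.0, 0.15], "rot": [0.2145, 0.0756, -0.8104], "grip": -1}, {"linear": [0.03, 1.0, 0.15], "rot": [0.2145, 0.0756, -0.8104], "grip": -1}, {"linear": [0.03, 1.0, 0.15], "rot": [0.2145, 0.0756, -0.8104], "grip": -1}, {"linear": [0.03, 1.0, 0.15], "rot": [0.2145, 0.0756, -0.8104], "grip": -1}, {"linear": [0.03, 1.0, 0.1], "rot": [0.2145, 0.0756, -0.8104], "grip": -1}, {"linear": [0.03, 1.0, 0.1], "rot": [0.2145, 0.0756, -0.8104], "grip": -1}, {"linear": [0.03, 1.0, 0.1], "rot": [0.2145, 0.0756, -0.8104], "grip": -1}, {"linear": [0.03, 1.0, 0.1], "rot": [0.2145, 0.0756, -0.8104], "grip": -1}, {"linear": [0.03, 1.0, 0.1], "rot": [0.2145, 0.0756, -0.8104], "grip": -1}, {"linear": [0.03, 1.0, 0.1], "rot": [0.2145, 0.0756, -0.8104], "grip": -1}, {"linear": [0.03, 1.0, 0.1], "rot": [0.2145, 0.0756, -0.8104], "grip": -1}, {"linear": [0.03, 1.0, 0.1], "rot": [0.2145, 0.0756, -0.8104], "grip": -1}])

```text
time: 13.85
ee_pos: [0.4941, 0.1421, 0.2465]
eef_rot: [0.892, 0.451, 0.005, 0.043]
ft_force: [0.2, 0.2, -0.5]
width: 0.0871
```

```bash
python3 - <<'E'
from h import *
goto([.497,.312,.20],down(.6))
E
```

```text
t 13.85 p [0.4941 0.1421 0.2465] yaw 0.9348 z [ 0.048 -0.073 -0.996] j [ 0.11  0.11 -0.57  1.74  0.15  1.31 -1.13] w 0.0871 F [ 0.2  0.2 -0.5]
linear [ 0.0097  0.5665 -0.155 ] rot [ 0.0255  0.0112 -0.1069]
```

Emit:
apply_moves(commands=[{"linear": [0.01, 0.567, -0.155], "rot": [0.0255, 0.0112, -0.1069], "grip": -1}, {"linear": [0.01, 0.567, -0.155], "rot": [0.0255, 0.0112, -0.1069], "grip": -1}, {"linear": [0.01, 0.567, -0.155], "rot": [0.0255, 0.0112, -0.1069], "grip": -1}, {"linear": [0.01, 0.567, -0.155], "rot": [0.0255, 0.0112, -0.1069], "grip": -1}, {"linear": [0.01, 0.567, -0.155], "rot": [0.0255, 0.0112, -0.1069], "grip": -1}, {"linear": [0.01, 0.567, -0.155], "rot": [0.0255, 0.0112, -0.1069], "grip": -1}])

```text
time: 14.45
ee_pos: [0.4966, 0.3121, 0.1998]
eef_rot: [0.954, 0.299, -0.001, 0.001]
ft_force: [0.1, -1.3, 0.4]
width: 0.0872
```

```bash
cat > mag.py <<'E'
from h import *
import sys,pickle
s,m=st();c=r.camera("wrist");save(c,sys.argv[1]);pickle.dump({k:c[k] for k in("frame","mtx","D","extrinsics")},open(sys.argv[1]+".pkl","wb"))
P={}
for t,z in[("magnifier_mid",.007),("magnifier_pivot",.007),("lens_centre",.007)]:
    for q in r.spot_point(t,c)[:2]:
        w=atz(c,q["location"],z);P.setdefault(t,w);print(t,round(q["p"],2),np.round(q["location"],1),w.round(4))
hsv=cv2.cvtColor(c["frame"],cv2.COLOR_RGB2HSV);k=cv2.inRange(hsv,(0,150,60),(7,255,255))|cv2.inRange(hsv,(172,150,60),(180,255,255))
n,l,S,C=cv2.connectedComponentsWithStats(k)
for i in np.argsort(-S[1:,4])[:3]+1:
    pts=np.argwhere(l==i)[:,::-1].astype(float)
    ct=max(cv2.findContours((l==i).astype(np.uint8),0,1)[0],key=len)
    W=np.array([atz(c,q,.014)[:2] for q in ct[:,0]]).astype(np.float32)
    (cx,cy),(w,h),a=cv2.minAreaRect(W*1000);print(S[i],"rect mm",round(cx,1),round(cy,1),round(w,1),round(h,1),"deg",round(a,1))
E
python3 mag.py w7
```

```text
t 14.45 p [0.4966 0.3121 0.1998] yaw 0.6067 z [-0.    -0.003 -1.   ] j [-0.13  0.34 -0.63  1.59  0.21  1.28 -1.75] w 0.0872 F [ 0.1 -1.3  0.4]
magnifier_mid 0.64 [317.8 120.7] [0.5596 0.3571 0.007 ]
magnifier_pivot 0.65 [319.3 156.5] [0.5367 0.3397 0.007 ]
magnifier_pivot 0.23 [318.  124.6] [0.5572 0.3552 0.007 ]
lens_centre 0.68 [361.1 124.4] [0.5774 0.3264 0.007 ]
[ 295   77   46   91 3601] rect mm 558.4 355.3 68.9 33.4 deg 38.0
[270 308   1   1   1] rect mm 400.2 299.6 0.0 0.0 deg 0.0
[243 316   1   1   1] rect mm 379.2 315.6 0.0 0.0 deg 0.0
```

View pics/w7.png

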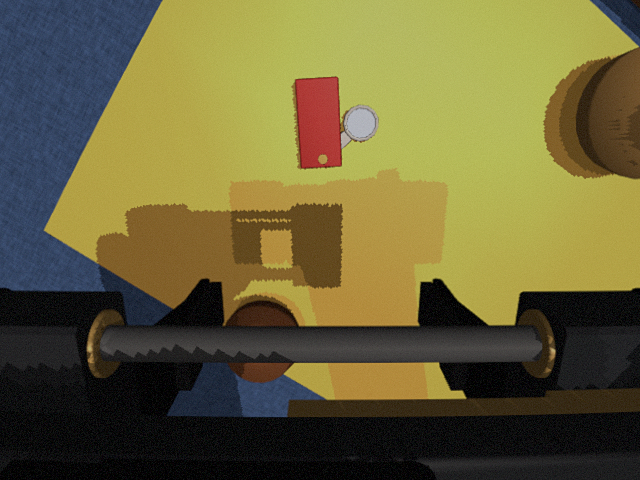

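The wrist view shows the sleeve at (318,122) with its pivot rivet at (322,159), and the lens out on the right at (360,123). The fit gives the sleeve 68.9 × 33.4 mm at 38°, with the lens angle about 0.92. I'll straddle the web side and the lens rim, then squeeze.

```bash
python3 - <<'E'
from h import *
goto([.5709,.3474,.0195],down(.663))
E
```

```text
t 14.65 p [0.4977 0.3104 0.2013] yaw 0.6032 z [ 0.002 -0.003 -1.   ] j [-0.13  0.34 -0.62  1.59  0.21  1.28 -1.75] w 0.0872 F [ 1.1 -0.2 -0.3]
linear [ 0.244   0.1232 -0.606 ] rot [0.001  0.0008 0.019 ]
```

Emit:
apply_moves(commands=[{"linear": [0.244, 0.123, -0.2], "rot": [0.001, 0.0008, 0.019], "grip": -1}, {"linear": [0.244, 0.123, -0.3], "rot": [0.001, 0.0008, 0.019], "grip": -1}, {"linear": [0.244, 0.123, -0.4], "rot": [0.001, 0.0008, 0.019], "grip": -1}, {"linear": [0.244, 0.123, -0.5], "rot": [0.001, 0.0008, 0.019], "grip": -1}, {"linear": [0.244, 0.123, -0.58], "rot": [0.001, 0.0008, 0.019], "grip": -1}, {"linear": [0.244, 0.123, -0.603], "rot": [0.001, 0.0008, 0.019], "grip": -1}, {"linear": [0.244, 0.123, -0.603], "rot": [0.001, 0.0008, 0.019], "grip": -1}], newtons=5)

```text
time: 15.35
ee_pos: [0.5704, 0.3474, 0.0201]
eef_rot: [0.945, 0.326, -0.001, 0.0]
ft_force: [-0.1, 1.1, 0.8]
width: 0.0872
```

```bash
python3 - <<'E'
from h import *
goto([.5709,.3474,.0195],down(.663))
E
```

```text
t 15.35 p [0.5704 0.3474 0.0201] yaw 0.6636 z [-0.001 -0.001 -1.   ] j [-0.23  0.68 -0.54  1.52  0.39  1.05 -1.77] w 0.0872 F [-0.1  1.1  0.8]
linear [ 0.0017 -0.0001 -0.002 ] rot [ 0.0003 -0.0004 -0.0002]
```

Emit:
apply_moves(commands=[{"linear": [0, 0, 0], "rot": [0, 0, 0], "grip": -0.8}, {"linear": [0, 0, 0], "rot": [0, 0, 0], "grip": -0.65}, {"linear": [0, 0, 0], "rot": [0, 0, 0], "grip": -0.5}, {"linear": [0, 0, 0], "rot": [0, 0, 0], "grip": -0.4}, {"linear": [0, 0, 0], "rot": [0, 0, 0], "grip": -0.3}, {"linear": [0, 0, 0], "rot": [0, 0, 0], "grip": -0.2}, {"linear": [0, 0, 0], "rot": [0, 0, 0], "grip": -0.1}, {"linear": [0, 0, 0], "rot": [0, 0, 0], "grip": 0.0}, {"linear": [0, 0, 0], "rot": [0, 0, 0], "grip": 0.1}, {"linear": [0, 0, 0], "rot": [0, 0, 0], "grip": 0.2}, {"linear": [0, 0, 0], "rot": [0, 0, 0], "grip": 1}, {"linear": [0, 0, 0], "rot": [0, 0, 0], "grip": 1}, {"linear": [0, 0, 0], "rot": [0, 0, 0], "grip": 1}], newtons=6)

```text
time: 16.65
ee_pos: [0.5704, 0.349, 0.0206]
eef_rot: [0.945, 0.326, 0.0, -0.0]
ft_force: [-0.8, 2.8, 6.4]
width: 0.0479
```

```bash
python3 mag.py w8
```

```text
t 16.65 p [0.5704 0.349  0.0206] yaw 0.6648 z [ 0.     0.001 -1.   ] j [-0.23  0.68 -0.54  1.52  0.39  1.05 -1.77] w 0.0479 F [-0.8  2.8  6.4]
magnifier_mid 0.77 [307.5 331.2] [0.5572 0.3448 0.007 ]
magnifier_pivot 0.95 [276.8 380.1] [0.5282 0.3405 0.007 ]
lens_centre 0.42 [307.4 328. ] [0.5584 0.3459 0.007 ]
[ 267  248  111   79 5359] rect mm 574.6 349.3 38.6 34.1 deg 10.5
[ 250  363   83   37 2201] rect mm 536.0 337.7 18.8 36.7 deg 38.4
[292 275   1   1   1] rect mm 576.8 367.6 0.0 0.0 deg 0.0
```

View pics/w8.png

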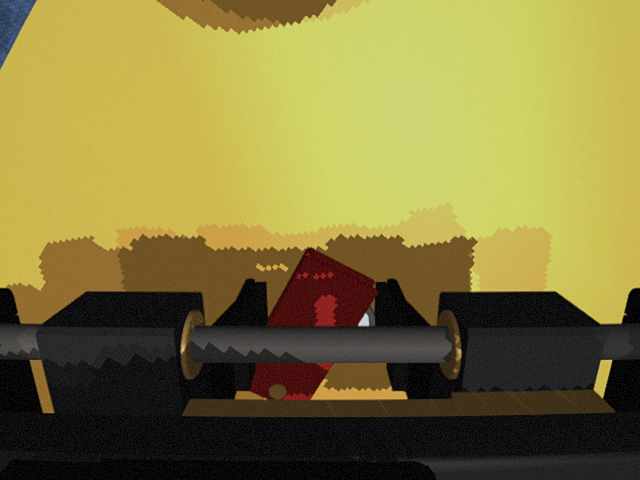

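The squeeze turned the sleeve about 28° clockwise and it jammed at 48 mm, with the lens still partly out at (368,320). I'll open, back off and measure again.

Emit:
apply_moves(commands=[{"linear": [0, 0, 0], "rot": [0, 0, 0], "grip": -0.5}, {"linear": [0, 0, 0], "rot": [0, 0, 0], "grip": -1}, {"linear": [0, 0, 0], "rot": [0, 0, 0], "grip": -1}, {"linear": [0, 0, 0], "rot": [0, 0, 0], "grip": -1}, {"linear": [0, 0, 0.15], "rot": [0, 0, 0], "grip": -1}, {"linear": [-0.06, -0.05, 0.3], "rot": [0, 0, 0], "grip": -1}, {"linear": [-0.12, -0.1, 0.45], "rot": [0, 0, 0], "grip": -1}, {"linear": [-0.18, -0.14, 0.55], "rot": [0, 0, 0], "grip": -1}, {"linear": [-0.18, -0.14, 0.55], "rot": [0, 0, 0], "grip": -1}])

```text
time: 17.75
ee_pos: [0.5166, 0.3066, 0.1905]
eef_rot: [0.945, 0.326, 0.003, 0.0]
ft_force: [0.8, 1.1, 0.3]
width: 0.0872
```

```bash
python3 mag.py w9
```

```text
t 17.75 p [0.5166 0.3066 0.1905] yaw 0.6645 z [ 0.006  0.002 -1.   ] j [-0.11  0.37 -0.63  1.57  0.23  1.26 -1.68] w 0.0872 F [0.8 1.1 0.3]
magnifier_mid 0.89 [310.5 151.7] [0.5553 0.3459 0.007 ]
magnifier_pivot 0.66 [295.3 182.6] [0.5278 0.3404 0.007 ]
lens_centre 0.57 [332.6 143.6] [0.5713 0.3358 0.007 ]
[ 274  103   76   96 3614] rect mm 555.5 345.7 69.0 33.2 deg 9.8
[222 363   1   1   1] rect mm 354.0 293.5 0.0 0.0 deg 0.0
[222 373   1   1   1] rect mm 345.1 287.5 0.0 0.0 deg 0.0
```

```bash
python3 - <<'E'
from h import *
goto([.5615,.3341,.0195],down(.171))
E
```

```text
t 17.95 p [0.5162 0.3061 0.184 ] yaw 0.6644 z [-0.002 -0.001 -1.   ] j [-0.11  0.38 -0.63  1.57  0.23  1.26 -1.68] w 0.087 F [-0.7  0.5 -0.2]
linear [ 0.151   0.0934 -0.5482] rot [ 1.00e-04 -7.00e-04 -1.57e-01]
```

Emit:
apply_moves(commands=[{"linear": [0.151, 0.093, -0.1], "rot": [0, -0.0007, -0.157], "grip": -1}, {"linear": [0.151, 0.093, -0.2], "rot": [0, -0.0007, -0.157], "grip": -1}, {"linear": [0.151, 0.093, -0.3], "rot": [0, -0.0007, -0.157], "grip": -1}, {"linear": [0.151, 0.093, -0.38], "rot": [0, -0.0007, -0.157], "grip": -1}, {"linear": [0.151, 0.093, -0.46], "rot": [0, -0.0007, -0.157], "grip": -1}, {"linear": [0.151, 0.093, -0.53], "rot": [0, -0.0007, -0.157], "grip": -1}, {"linear": [0.151, 0.093, -0.546], "rot": [0, -0.0007, -0.157], "grip": -1}, {"linear": [0.151, 0.093, -0.546], "rot": [0, -0.0007, -0.157], "grip": -0.7}, {"linear": [0.151, 0.093, -0.546], "rot": [0, -0.0007, -0.157], "grip": -0.38}, {"linear": [0.151, 0.093, -0.546], "rot": [0, -0.0007, -0.157], "grip": -0.38}, {"linear": [0.151, 0.093, -0.546], "rot": [0, -0.0007, -0.157], "grip": -0.38}], newtons=6)

```text
time: 19.05
ee_pos: [0.5618, 0.3345, 0.0217]
eef_rot: [0.996, 0.086, 0.001, 0.0]
ft_force: [-0.1, 0.5, -0.2]
width: 0.0645
```

```bash
python3 - <<'E'
from h import *
goto([.5615,.3341,.0195],down(.171))
E
```

```text
t 19.05 p [0.5618 0.3345 0.0217] yaw 0.1714 z [ 0.002 -0.    -1.   ] j [-0.25  0.64 -0.48  1.56  0.33  1.02 -2.23] w 0.0645 F [-0.1  0.5 -0.2]
linear [-0.0011 -0.0013 -0.0072] rot [ 0.      0.0007 -0.0001]
```

Emit:
apply_moves(commands=[{"linear": [-0.001, 0.003, -0.006], "rot": [0, 0, 0], "grip": -0.31}, {"linear": [-0.002, 0.008, -0.006], "rot": [0, 0, 0], "grip": -0.24}, {"linear": [-0.003, 0.013, -0.006], "rot": [0, 0, 0], "grip": -0.17}, {"linear": [-0.0035, 0.018, -0.006], "rot": [0, 0, 0], "grip": -0.1}, {"linear": [-0.004, 0.023, -0.006], "rot": [0, 0, 0], "grip": -0.03}, {"linear": [-0.005, 0.028, -0.006], "rot": [0, 0, 0], "grip": 0.04}, {"linear": [-0.006, 0.033, -0.006], "rot": [0, 0, 0], "grip": 0.1}, {"linear": [-0.0065, 0.037, -0.006], "rot": [0, 0, 0], "grip": 0.15}, {"linear": [-0.007, 0.04, -0.006], "rot": [0, 0, 0], "grip": 0.2}, {"linear": [-0.007, 0.04, -0.006], "rot": [0, 0, 0], "grip": 1}, {"linear": [-0.007, 0.04, -0.006], "rot": [0, 0, 0], "grip": 1}, {"linear": [-0.007, 0.04, -0.006], "rot": [0, 0, 0], "grip": 1}], newtons=6)

```text
time: 20.25
ee_pos: [0.5594, 0.3465, 0.0196]
eef_rot: [0.996, 0.086, 0.001, 0.0]
ft_force: [-0.4, 0.8, -0.2]
width: 0.0339
```

```bash
python3 mag.py w10
```

```text
t 20.25 p [0.5594 0.3465 0.0196] yaw 0.1715 z [ 0.002 -0.    -1.   ] j [-0.27  0.65 -0.48  1.55  0.33  1.02 -2.24] w 0.0339 F [-0.4  0.8 -0.2]
magnifier_mid 0.61 [319.9 315.2] [0.5554 0.3452 0.007 ]
magnifier_pivot 0.59 [322.2 365.3] [0.5308 0.3398 0.007 ]
[ 279  235   84   91 7406] rect mm 573.9 348.0 39.3 33.5 deg 9.9
[ 283  363   76   28 1857] rect mm 529.6 340.3 13.9 33.0 deg 9.9
```

Width is 33.9 mm, which is the bare sleeve. It's aligned at 9.9° and the lens no longer shows, so it's shut. Firm up the grip and lift.

Emit:
apply_moves(commands=[{"linear": [0, 0, 0], "rot": [0, 0, 0], "grip": 1}, {"linear": [0, 0, 0], "rot": [0, 0, 0], "grip": 1}, {"linear": [0, 0, 0.1], "rot": [0, 0, 0], "grip": 1}, {"linear": [0, 0, 0.25], "rot": [0, 0, 0], "grip": 1}, {"linear": [0, 0, 0.4], "rot": [0, 0, 0], "grip": 1}, {"linear": [0, 0, 0.55], "rot": [0, 0, 0], "grip": 1}, {"linear": [-0.1, -0.2, 0.65], "rot": [0, 0, 0], "grip": 1}, {"linear": [-0.15, -0.6, 0.7], "rot": [0, 0, 0], "grip": 1}, {"linear": [-0.2, -1.0, 0.7], "rot": [0, 0, 0], "grip": 1}, {"linear": [-0.2, -1.0, 0.7], "rot": [0, 0, 0], "grip": 1}, {"linear": [-0.2, -1.0, 0.7], "rot": [0, 0, 0], "grip": 1}, {"linear": [-0.2, -1.0, 0.7], "rot": [0, 0, 0], "grip": 1}, {"linear": [-0.2, -1.0, 0.7], "rot": [0, 0, 0], "grip": 1}], newtons=18)

```text
time: 21.75
ee_pos: [0.4989, 0.0399, 0.2299]
eef_rot: [0.997, 0.082, 0.001, 0.002]
ft_force: [0.0, -0.0, -2.7]
width: 0.0336
```

```bash
python3 - <<'E'
from fit import *
p=np.load("case.npy");A=frame(p);M=np.c_[A[:,0],-A[:,1],-A[:,2]]
goto(p[:3]+A@[.0025,-.116,.12],M)
E
```

```text
t 21.75 p [0.4989 0.0399 0.2299] yaw 0.1638 z [ 0.002 -0.003 -1.   ] j [ 0.23  0.09 -0.42  1.78  0.04  1.28 -1.61] w 0.0336 F [ 0.  -0.  -2.7]
linear [ 0.0093 -1.0493 -0.1012] rot [ 0.0217 -0.1649 -0.0238]
```

Emit:
apply_moves(commands=[{"linear": [0.009, -1.0, 0.05], "rot": [0.0217, -0.1649, -0.0238], "grip": 1}, {"linear": [0.009, -1.0, 0.05], "rot": [0.0217, -0.1649, -0.0238], "grip": 1}, {"linear": [0.009, -1.0, 0.05], "rot": [0.0217, -0.1649, -0.0238], "grip": 1}, {"linear": [0.009, -1.0, 0.0], "rot": [0.0217, -0.1649, -0.0238], "grip": 1}, {"linear": [0.009, -1.0, -0.1], "rot": [0.0217, -0.1649, -0.0238], "grip": 1}, {"linear": [0.009, -1.0, -0.1], "rot": [0.0217, -0.1649, -0.0238], "grip": 1}, {"linear": [0.009, -1.0, -0.1], "rot": [0.0217, -0.1649, -0.0238], "grip": 1}, {"linear": [0.009, -1.0, -0.1], "rot": [0.0217, -0.1649, -0.0238], "grip": 1}, {"linear": [0.009, -1.0, -0.1], "rot": [0.0217, -0.1649, -0.0238], "grip": 1}])

```text
time: 22.65
ee_pos: [0.5026, -0.2521, 0.1996]
eef_rot: [0.965, 0.047, 0.259, -0.012]
ft_force: [0.1, 0.4, -0.8]
width: 0.0334
```

```bash
python3 - <<'E'
from fit import *
p=np.load("case.npy");A=frame(p);M=np.c_[A[:,0],-A[:,1],-A[:,2]]
goto(p[:3]+A@[.0025,-.116,.08],M)
E
```

```text
t 22.65 p [ 0.5026 -0.2521  0.1996] yaw 0.0967 z [ 0.498  0.047 -0.866] j [ 0.49 -0.03  0.07  2.06 -0.47  0.74 -0.62] w 0.0334 F [ 0.1  0.4 -0.8]
linear [ 0.0634 -0.07   -0.1157] rot [ 0.0003  0.     -0.0031]
```

Emit:
apply_moves(commands=[{"linear": [0.063, -0.07, -0.116], "rot": [0, 0, -0.003], "grip": 1}, {"linear": [0.063, -0.07, -0.116], "rot": [0, 0, -0.003], "grip": 1}, {"linear": [0.063, -0.07, -0.116], "rot": [0, 0, -0.003], "grip": 1}])

```text
time: 22.95
ee_pos: [0.5214, -0.2729, 0.1645]
eef_rot: [0.965, 0.042, 0.258, -0.011]
ft_force: [0.2, 0.4, -1.2]
width: 0.0335
```

```bash
python3 mag.py w11; python3 - <<'E'
from fit import *
import pickle
c=pickle.load(open("w11.pkl","rb"));s,m=st();p=np.load("case.npy");A=frame(p)
print("slot tcp",(A.T@(s["ee_pos"]-p[:3])).round(4))
print("pred floor corners",proj(c,rect(.039,.020,-.116,0)@A.T+p[:3]).round(1).tolist(),"notch",proj(c,rect(.020,.041,-.116,.009)@A.T+p[:3]).round(1).tolist())
b=[[x,y,.0056] for x in(-.0375,.0325) for y in(-.017,.017)]
print("pred sleeve top corners",proj(c,np.array(b)@m.T+s["ee_pos"]).round(1).tolist())
E
```

```text
t 22.95 p [ 0.5214 -0.2729  0.1645] yaw 0.0873 z [ 0.498  0.043 -0.866] j [ 0.5   0.07  0.09  2.04 -0.53  0.68 -0.55] w 0.0335 F [ 0.2  0.4 -1.2]
magnifier_mid 0.87 [323.2 313.8] [ 0.5328 -0.2747  0.007 ]
magnifier_mid 0.52 [321.2 370.2] [ 0.4899 -0.2769  0.007 ]
magnifier_pivot 0.87 [324.4 368.2] [ 0.4916 -0.2792  0.007 ]
lens_centre 0.56 [323.2 371.4] [ 0.4892 -0.2785  0.007 ]
[ 279  234   85   92 7523] rect mm 559.8 -270.5 72.4 67.9 deg 5.0
[ 282  363   78   29 1955] rect mm 485.6 -276.7 20.2 58.2 deg 5.0
[21 55  7  5  9] rect mm 743.1 29.3 7.7 2.9 deg 58.4
t 23.15 p [ 0.5216 -0.2741  0.1667] yaw 0.0875 z [ 0.501  0.041 -0.865] j [ 0.5   0.07  0.09  2.04 -0.53  0.68 -0.54] w 0.0334 F [-0.1 -0.5 -1.6]
slot tcp [ 0.0033 -0.117   0.0816]
pred floor corners [[351.9, 319.1], [355.2, 195.0], [284.7, 194.9], [287.7, 319.0]] notch [[389.5, 297.2], [393.1, 231.6], [246.7, 231.3], [250.1, 297.0]]
pred sleeve top corners [[283.1, 390.4], [360.5, 390.6], [278.1, 237.4], [365.9, 237.6]]
```

View pics/w11.png

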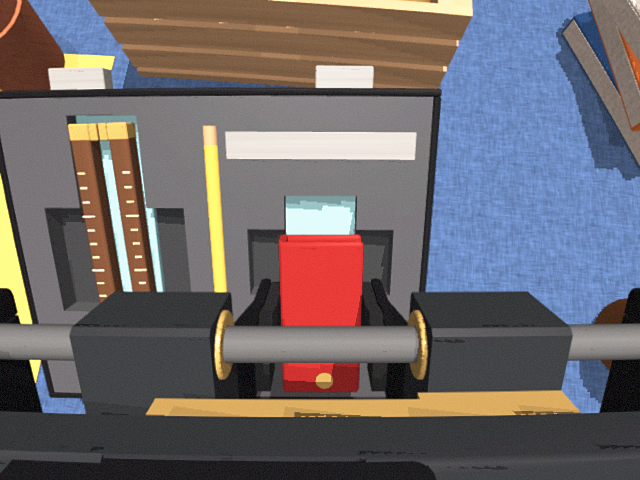

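The wrist view shows the sleeve closed, at (321,313) and square over the short slot (floor edge at row 196, columns 285–356). Predicted and seen edges agree within 1–2 px. The calliper's jaws are shut at (102,131). Descending.

```bash
python3 - <<'E'
from fit import *
p=np.load("case.npy");A=frame(p);M=np.c_[A[:,0],-A[:,1],-A[:,2]]
for h in(.04,.0236,.0186):goto(p[:3]+A@[.0025,-.1165,h],M)
E
```

```text
t 23.15 p [ 0.5216 -0.2741  0.1667] yaw 0.0875 z [ 0.501  0.041 -0.865] j [ 0.5   0.07  0.09  2.04 -0.53  0.68 -0.54] w 0.0334 F [-0.1 -0.5 -1.6]
linear [ 0.0665  0.0074 -0.1214] rot [0.0009 0.0009 0.0002]
t 23.15 p [ 0.5216 -0.2741  0.1667] yaw 0.0875 z [ 0.501  0.041 -0.865] j [ 0.5   0.07  0.09  2.04 -0.53  0.68 -0.54] w 0.0334 F [-0.1 -0.5 -1.6]
linear [ 0.0938  0.0097 -0.1687] rot [0.0009 0.0009 0.0002]
t 23.15 p [ 0.5216 -0.2741  0.1667] yaw 0.0875 z [ 0.501  0.041 -0.865] j [ 0.5   0.07  0.09  2.04 -0.53  0.68 -0.54] w 0.0334 F [-0.1 -0.5 -1.6]
linear [ 0.1021  0.0105 -0.1831] rot [0.0009 0.0009 0.0002]
```

Emit:
apply_moves(commands=[{"linear": [0.05, 0.007, -0.09], "rot": [0, 0, 0], "grip": 1}, {"linear": [0.066, 0.0075, -0.121], "rot": [0, 0, 0], "grip": 1}, {"linear": [0.076, 0.008, -0.138], "rot": [0, 0, 0], "grip": 1}, {"linear": [0.085, 0.009, -0.154], "rot": [0, 0, 0], "grip": 1}, {"linear": [0.09, 0.0095, -0.162], "rot": [0, 0, 0], "grip": 1}, {"linear": [0.094, 0.01, -0.169], "rot": [0, 0, 0], "grip": 1}, {"linear": [0.094, 0.01, -0.169], "rot": [0, 0, 0], "grip": 1}])

```text
time: 23.85
ee_pos: [0.5494, -0.2717, 0.1143]
eef_rot: [0.965, 0.041, 0.259, -0.01]
ft_force: [-0.2, -0.0, -1.7]
width: 0.0332
```

```bash
python3 slot.py; python3 - <<'E'
from fit import *
p=np.load("case.npy");A=frame(p);M=np.c_[A[:,0],-A[:,1],-A[:,2]]
goto(p[:3]+A@[.0025,-.1165,.0185],M)
E
```

```text
t 23.85 p [ 0.5494 -0.2717  0.1143] yaw 0.0858 z [ 0.499  0.041 -0.866] j [ 0.49  0.19  0.06  2.03 -0.6   0.57 -0.48] w 0.0332 F [-0.2 -0.  -1.7]
slot frame tcp [ 0.0012 -0.117   0.0222] F slot [-1.02 -0.02 -1.42] T [0.01 0.77 0.01]
t 23.85 p [ 0.5494 -0.2717  0.1143] yaw 0.0858 z [ 0.499  0.041 -0.866] j [ 0.49  0.19  0.06  2.03 -0.6   0.57 -0.48] w 0.0332 F [-0.2 -0.  -1.7]
linear [ 0.0098  0.0025 -0.0087] rot [0.0005 0.0002 0.0005]
```

No contact yet, and it's already inside the slot. I'll finish the last millimetres.

Emit:
apply_moves(commands=[{"linear": [0.004, 0.001, -0.002], "rot": [0, 0, 0], "grip": 1}, {"linear": [0.0065, 0.002, -0.0045], "rot": [0, 0, 0], "grip": 1}, {"linear": [0.0085, 0.0025, -0.007], "rot": [0, 0, 0], "grip": 1}, {"linear": [0.01, 0.0025, -0.009], "rot": [0, 0, 0], "grip": 1}, {"linear": [0.01, 0.0025, -0.009], "rot": [0, 0, 0], "grip": 1}])

```text
time: 24.35
ee_pos: [0.5521, -0.2709, 0.1121]
eef_rot: [0.965, 0.041, 0.259, -0.01]
ft_force: [-10.4, 3.3, 9.6]
width: 0.0339
```

```bash
python3 slot.py
```

```text
t 24.35 p [ 0.5521 -0.2709  0.1121] yaw 0.0858 z [ 0.499  0.042 -0.866] j [ 0.48  0.19  0.06  2.03 -0.6   0.57 -0.48] w 0.0339 F [-10.4   3.3   9.6]
slot frame tcp [ 0.0025 -0.1164  0.019 ] F slot [-3.94  4.23 13.4 ] T [0.89 1.43 0.  ]
```

Emit:
apply_moves(commands=[{"linear": [-0.001, 0, 0.0015], "rot": [0, 0, 0], "grip": 1}, {"linear": [-0.001, 0, 0.0015], "rot": [0, 0, 0], "grip": 0.1}, {"linear": [-0.001, 0, 0.0015], "rot": [0, 0, 0], "grip": -0.05}, {"linear": [-0.001, 0, 0.0015], "rot": [0, 0, 0], "grip": -0.05}, {"linear": [-0.001, 0, 0.0015], "rot": [0, 0, 0], "grip": -0.05}, {"linear": [-0.03, -0.003, 0.05], "rot": [0, 0, 0], "grip": -0.05}, {"linear": [-0.08, -0.007, 0.14], "rot": [0, 0, 0], "grip": -0.05}, {"linear": [-0.15, -0.013, 0.26], "rot": [0, 0, 0], "grip": -0.05}, {"linear": [-0.25, 0.1, 0.43], "rot": [0, 0, 0], "grip": -0.05}, {"linear": [-0.32, 0.2, 0.5], "rot": [0, 0, 0], "grip": -0.05}, {"linear": [-0.32, 0.2, 0.5], "rot": [0, 0, 0], "grip": -0.05}])

```text
time: 25.45
ee_pos: [0.4559, -0.2093, 0.2657]
eef_rot: [0.964, 0.042, 0.261, -0.009]
ft_force: [0.7, -0.5, 0.5]
width: 0.0457
```

```bash
python3 mag.py w12; python3 - <<'E'
from fit import *
import pickle
c=pickle.load(open("w12.pkl","rb"));p=np.load("case.npy");A=frame(p)
T=lambda P:proj(c,np.array(P)@A.T+p[:3]).round(1).tolist()
print("sleeve top corners expected",T(rect(.035,.017,-.116,.014)))
print("calliper top corners",T(rect(.078,.016,0,.011)))
print("floor mag",T(rect(.039,.020,-.116,0)),"cal",T(rect(.082,.019,0,0)))
st()
E
```

```text
t 25.45 p [ 0.4559 -0.2093  0.2657] yaw 0.089 z [ 0.503  0.039 -0.863] j [ 0.48 -0.25  0.05  2.11 -0.37  0.87 -0.78] w 0.0457 F [ 0.7 -0.5  0.5]
magnifier_mid 0.96 [399.2 218.9] [ 0.5847 -0.2874  0.007 ]
magnifier_mid 0.34 [47.5 97.5] [0.7034 0.1475 0.007 ]
magnifier_pivot 0.98 [399.2 248.3] [ 0.5514 -0.2887  0.007 ]
magnifier_pivot 0.26 [265.2 279.8] [ 0.5045 -0.148   0.007 ]
[ 379  179   46   81 3246] rect mm 583.8 -289.1 94.4 47.4 deg 0.7
[131  49  10  12  24] rect mm 767.0 44.0 6.4 16.7 deg 63.6
[119  31  10   6  21] rect mm 797.0 68.5 7.7 12.5 deg 3.5
sleeve top corners expected [[417.9, 258.7], [423.6, 178.1], [382.5, 177.9], [378.9, 258.7]]
calliper top corners [[284.7, 302.5], [280.6, 123.4], [240.7, 123.5], [249.4, 302.4]]
floor mag [[417.2, 257.9], [423.3, 171.3], [376.7, 171.1], [373.2, 257.9]] cal [[289.0, 301.4], [285.4, 118.5], [239.3, 118.5], [248.4, 301.3]]
t 25.65 p [ 0.4564 -0.2113  0.2606] yaw 0.0855 z [ 0.498  0.041 -0.866] j [ 0.48 -0.24  0.05  2.11 -0.37  0.87 -0.77] w 0.0457 F [-0.3 -0.3  0.4]
```

View pics/w12.png

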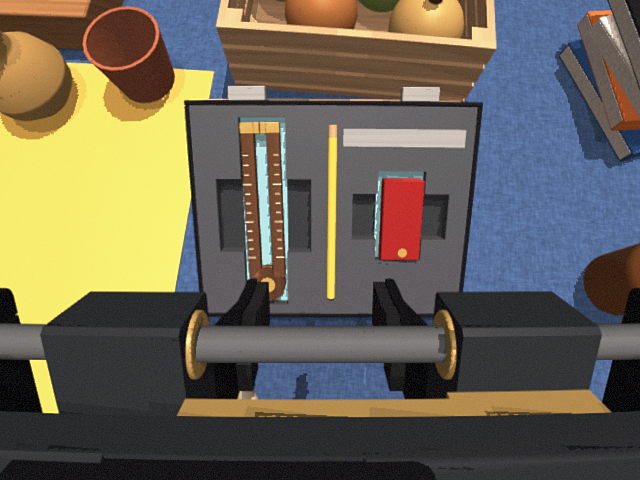

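The final view shows the calliper shut in the long slot (jaws at (260,127), head at (268,286)). The magnifier is shut in the short slot, spanning about (379,179) to (425,260), with no lens showing. Both match the projected home corners within about 2 px. Handing in.

```bash
python3 - <<'E'
from h import *
st();print(r.close_job())
E
```

```text
t 25.65 p [ 0.4564 -0.2113  0.2606] yaw 0.0855 z [ 0.498  0.041 -0.866] j [ 0.48 -0.24  0.05  2.11 -0.37  0.87 -0.77] w 0.0457 F [-0.3 -0.3  0.4]
the job is handed in; nothing more can be done
None
```

The calliper and the magnifier are both packed, each shut and seated in its own cut-out. I handed the job in at 25.65 s, with the arm clear; it reports no verdict.

- **Calliper:** I folded it with one squeeze, which closed to 31.9 mm against its 32 mm folded width. It went down until the floor pushed back with about 15 N, then I backed off slightly and released it.
- **Magnifier:** The first squeeze turned the sleeve about 28° and jammed at 48 mm. I opened, measured again and repeated it with one finger held still against the web side. That closed to 33.9 mm, the width of the bare sleeve, with no lens showing. It was seated with about 13 N and released.
- **Last checks:** In the final wrist picture both pieces lie within about 2 px of where they should be when fully home. I inferred that the joints are shut and the pieces flat from grip widths, contact depth and that picture, without measuring them directly.
- **Exhibits:** I did not measure them again. I planned the paths to stay clear of them, and outside the grips and the two set-downs the force readings stayed below about 3 N. The only push-back from below during a grip was about 6 N, while the magnifier was jammed.

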